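# Find the cored coupling by weight and hold it in the contact tester

### The arm

A 6-joint arm with a two-finger parallel gripper is mounted at the origin on a cart in front of the work surface, level with it; the furniture and walls round the work are solid. World frame = base frame: x ahead of the robot, y to its left, z up, the work surface at z = 0. Lengths are in m, angles in rad, forces in N, time in s.
With the tool pointing down it reaches from about 0.25 to 0.725 m from the base axis. Payload 9.7 kg.
Tool frame: the origin (TCP) lies at the very end of the fingers, on their centre line; the grasp point (between the pads) lies 19 mm behind it (ctrl.grip_depth is the distance from the TCP to the grasp point, in m); z points along the fingers, y is the direction in which the jaws open and shut (so a half turn about z gives the same grasp; the last joint's range is limited). The gripper opens to 85 mm and grips with 20 to 120 N. Pads are 22 mm wide; open, the fingers measure 114 mm over their backs; the gripper's body (76 mm by 85 mm) begins 54 mm behind the grasp point. The pads swing forward as they close: fully open they stand 13 mm farther back than shut.
Start: joints at [1.188, 0.087, 0.176, 1.66, 0, 1.571], TCP at [0.205, 0.51, 0.192] pointing down, gripper open.
Joint ranges: [-3.13, 3.13], [-0.85, 1.81], [-1.15, 1.24], [-2.2, 2.28], [-1.44, 1.52], [-3.14, 3.14]. Speed limits (rad/s): [2.22, 2.22, 2.57, 3.14, 3.14, 3.14].

### API

Orientations are given as a unit quaternion [w, x, y, z].
In Python, from station import ctrl, grab_frame, workorder gives the robot as it stands.
- The arm moves only by the tool drive_tool, never from a script. Its argument "rows" is a list of rows, each an object with "offset": the shift along the tool's x, y, z in units of 150 mm (1.0 is 150 mm), a list of three; "rotation": the turn, a rotation vector about the tool's x, y, z in units of 90 degrees (1.0 is 90 degrees), a list of three; "claw": the opening, from -1 (shut) to 1 (fully open). A call has 1 to 10 rows; each row shifts and turns the commanded pose from where the row before left it, along the tool's axes as they then stand; what a row does not reach is not made up. A row lasts 1/12 s, in which the tool goes at most 41.7 mm and 7.16 degrees, less where a joint would pass 70% of its speed; a pose out of reach is approached as far as the arm can. A call with a number of a shift or a turn outside -1 to 1 is refused whole. A call with a gripper value outside its range is refused whole. The fingers move at their own pace and stop on an object; "force" is the grip in N (left out, the last holds). Time passes only in rows, so rows that do not move let the fingers close. It gives the time, the measured TCP pose, the force and the opening at its end, in the units of the state.
- ctrl.get_state(): the state, without advancing time (a new reading comes with each control period).
- grab_frame(name): name is "side" or "top" or "wrist"; returns a dict with "color" (420x560x3 uint8, red, green, blue), "range_z" (420x560 float32, m along the optical axis (not along the pixel's ray), 0 where there is no reading), "fx", "fy", "cx", "cy" (pixels), "R" (3x3) and "t" (3): a world point X has camera coordinates R X + t; the wrist camera has in their place "mount" (4x4, takes a point from camera to tool coordinates, whose origin is the TCP and whose axes are the flange's). Camera axes: x right, y down, z forward; pixel columns grow to the right and rows downward; lengths in m; the calibration is good to about 2 mm. The wrist camera is an equidistant fisheye: a pixel r from the principal point sees the ray r / f radians off the axis. A picture is of the moment at which its call begins: read the wrist's pose just before it.
- workorder.hand_in(): hands the job in, once; it reports no verdict.
The state is a dict: "time": time; "joints": joint angles; "joint_vel": joint speeds; "tau": joint torques, N m; "ee_pos": TCP position; "tcp_rot": TCP orientation; "wrist_force": force on the tool from outside, world axes, zero at the start; "moment": the same for the moment, N m; "width": finger opening in m.
Only numpy, scipy, OpenCV 4.12 (cv2) and the standard library are available. Lean on these libraries where they do the work, as an engineer would, in place of code of your own. Each camera call takes 0.05 s, during which the arm holds its last target.

### The job

One of the two couplings in the white foam rack has a steel core pressed in and so is clearly heavier, though they look alike. Lift the left one clear of the rack to feel its weight and set it back in its pocket, then lift the right one the same way; take the heavier into the bore of the contact tester (the round black socket on the aluminium plate), push it fully home against the sprung contact, upright, and finish while still gripping it and holding it down there, with the lighter one standing in its pocket in the rack. Do not tip the couplings over or shift the other things on the bench.

Things in the scene. Friction and masses are not known exactly. Their poses are not given: they have to be found in the camera images.
- coupling_a_mid (a point): Chrome castle-topped coupling, 33 mm in diameter, 46 mm tall, upright in a rack pocket; its twin in the other pocket looks the same. One of the two has a steel core and weighs at least 0.1 kg more than the other; which stands left varies. This point is its centre, 23 mm above its foot; z is its axis. Grip its sides anywhere above the lowest 15 mm.
- coupling_b_mid (a point): Chrome castle-topped coupling, 33 mm in diameter, 46 mm tall, upright in a rack pocket; its twin in the other pocket looks the same. One of the two has a steel core and weighs at least 0.1 kg more than the other; which stands left varies. This point is its centre, 23 mm above its foot; z is its axis. Grip its sides anywhere above the lowest 15 mm.
- rack: White foam rack, 80 x 176 mm and 34 mm high, fixed to the bench. Origin at the centre of its underside, on the bench; its y axis runs along its length towards the left pocket, z up.
- pocket_left (a point): Centre of the mouth of the rack's left pocket (left as seen from the robot), at the rack's top face, 34 mm above the bench. The pocket is round, 37 mm wide, 14 mm deep, with a 3 mm chamfer; a coupling standing in it has its foot 14 mm below this point and its centre 9 mm above it. The two pockets are 92 mm apart.
- pocket_right (a point): Centre of the mouth of the rack's right pocket, made like the left one.
- tester: Contact tester, fixed: aluminium base plate 106 x 80 mm, 12 mm high, carrying a round black socket 62 mm wide whose top is 40 mm above the bench, with an upright round bore in its centre; two brass terminals, 28 mm above the bench, stand 50 mm from the bore towards the tester's +x. Origin on the bench under the bore's centre; z up.
- socket_mouth (a point): Centre of the mouth of the tester's bore, at the top face of the black socket, 40 mm above the bench. The bore is 37 mm wide, 14 mm deep, with a 3 mm chamfer; a coupling fully home has its foot 14 mm below this point and its centre 9 mm above it.
- contact_pin (a joint): Brass pin 11 mm wide that stands 8 mm up from the floor of the tester's bore; its value is how far it is pushed down, in m: 0 free, 0.008 with a coupling fully home on the floor of the bore. Its spring pushes up with 3 N when free and about 7 N when a coupling is home, so it lifts a coupling that is let go.
- adapter: Bystander: black adapter box 44 x 91 mm, 26 mm high. Origin at the centre of its underside.
- tally: Bystander: small chromed hand counter 72 x 44 mm, 20 mm high. Origin at the centre of its underside.
Mind the look-alikes: they are no part of the job. Leave any brown look-alike of the part that bears coupling_a_mid alone.

How it is judged:
By the outcome, as a careful person would: the job done as asked, in the order asked, and still so for the second after the job is handed in, while the arm keeps its last pose, push and grip.
It also fails if it takes over 61 s, if anything falls off the work surface, if the arm or the gripper's body presses on something with over 40 N, if the wrist force passes 120 N, or if a joint passes its speed limit or range.

## Working session

There is one attempt and no reset: what is moved stays moved. The work goes in short steps, Python scripts to look and compute and a tool call to move; the robot and the scene stay as the last step left them, time stands still between calls to the robot, and variables do not carry over. Pictures are saved under pics/ and viewed, and the job is handed in when it is done.

Besides the shell and the picture viewer there is one more tool, called after ">>>" as name(argument=value, ...), one argument or row to a line, values as JSON. drive_tool: Moves the arm, as the interface text tells. Shifts and turns lie within -1 to 1; 1 stands for 150 mm of shift or 90 degrees of turn. Its arguments: {"type":"object","properties":{"rows":{"type":"array","items":{"type":"object","properties":{"offset":{"type":"array","items":{"type":"number"}},"rotation":{"type":"array","items":{"type":"number"}},"claw":{"type":"number"}}}},"force":{"type":"number"}},"required":["rows"]}

```bash
ls; mkdir -p pics
python3 - <<'E'
from station import ctrl, grab_frame, workorder
import cv2, numpy as np
s=ctrl.get_state(); print(s, ctrl.grip_depth)
for n in ("side","top","wrist"):
    f=grab_frame(n); cv2.imwrite(f"pics/{n}0.png",f["color"][:,:,::-1]); np.savez(f"pics/{n}0.npz",**f)
    print(n,f["fx"],f["fy"],f["cx"],f["cy"],f.get("R"),f.get("t"),f.get("mount"))
E
```

```text
pics
{'time': 0.0, 'joints': array([1.18797823e+00, 8.74459617e-02, 1.75127057e-01, 1.65984124e+00,
       4.06336413e-06, 1.57081931e+00]), 'joint_vel': array([ 3.78874300e-05,  7.10919784e-04,  2.18842569e-03,  1.12891440e-03,
       -2.25956001e-03, -1.10142300e-03]), 'tau': array([ 2.53827209e-03, -5.20384812e+01,  4.64802468e+01,  1.62446348e-02,
        8.75194360e-05,  7.17469050e-06]), 'ee_pos': array([0.20533029, 0.50990769, 0.19178726]), 'tcp_rot': array([-1.31715112e-04,  1.90253640e-01,  9.81734734e-01, -6.69071533e-04]), 'wrist_force': array([0.67933045, 0.33839319, 0.0797246 ]), 'moment': array([-0.01167446, -0.04257865,  0.09817272]), 'width': 0.08543031628386827} 0.0187
side 488.23214000139166 488.23214000139166 275.13450354637433 213.17322388548303 [[-9.24690140e-01 -3.80720531e-01  1.50931821e-04]
 [-1.61763077e-01  3.92529575e-01 -9.05402253e-01]
 [ 3.44645981e-01 -8.37240951e-01 -4.24554752e-01]] [0.59232181 0.10844631 0.78408212] None
top 388.5038642815175 388.5038642815175 275.73032118626105 207.9907549323651 [[-0.00280401 -0.99921198  0.03959232]
 [-0.99234255 -0.0021087  -0.12349824]
 [ 0.12348441 -0.03963544 -0.99155465]] [0.13266094 0.57505441 0.8354927 ] None
wrist 325.19226210127806 325.19226210127806 280.3838211957417 208.77332316264147 None None [[-6.08900261e-04 -9.60278585e-01 -2.79042413e-01  7.21925359e-02]
 [ 9.99999803e-01 -6.26444923e-04 -2.62988621e-05 -6.52616444e-04]
 [-1.49550469e-04 -2.79042374e-01  9.60278778e-01 -1.80895115e-01]
 [ 0.00000000e+00  0.00000000e+00  0.00000000e+00  1.00000000e+00]]
```

View pics/side0.png

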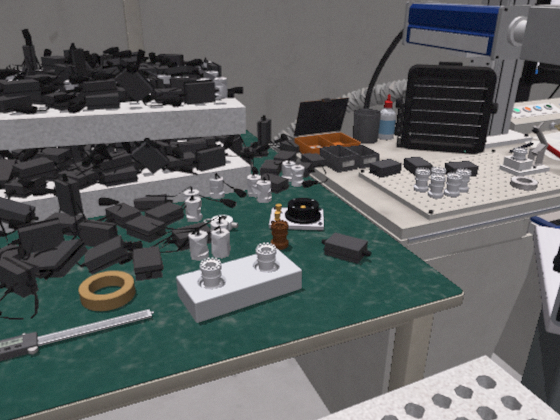

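View pics/top0.png

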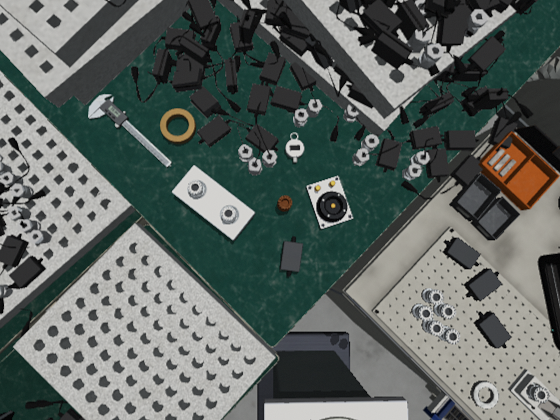

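View pics/wrist0.png

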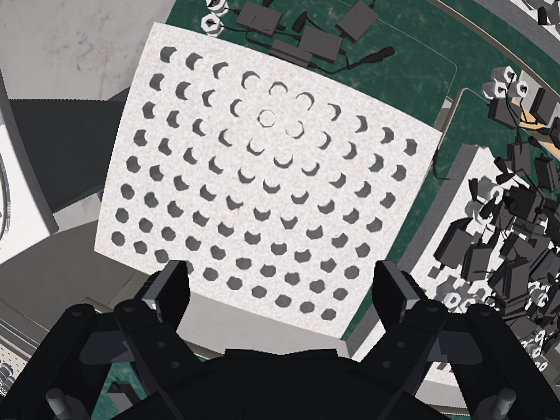

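```bash
cat > h.py <<'E'
import numpy as np, cv2
def load(n): return dict(np.load(f"pics/{n}.npz"))
def world(f):
    v,u=np.mgrid[0:420,0:560]; z=f["range_z"]
    P=np.stack([(u-f["cx"])/f["fx"]*z,(v-f["cy"])/f["fy"]*z,z],-1)
    W=(P-f["t"])@f["R"]; W[z==0]=np.nan
    return W
def proj(f,X):
    c=np.asarray(X)@f["R"].T+f["t"]; return c[...,:2]/c[...,2:]*[f["fx"],f["fy"]]+[f["cx"],f["cy"]]
def ray(f,uv,h):
    d=np.array([(uv[0]-f["cx"])/f["fx"],(uv[1]-f["cy"])/f["fy"],1])@f["R"]; o=-f["t"]@f["R"]
    return o+d*(h-o[2])/d[2]
E
python3 - <<'E'
from h import *
for n in("top0","side0"):
    f=load(n); W=world(f); c=f["color"].astype(int)
    box={"top0":[(165,260,160,245),(302,356,172,232)],"side0":[(170,310,235,320),(262,330,195,235)]}[n]
    a,b,c0,d=box[0]
    R=W[c0:d,a:b].reshape(-1,3); C=f["color"][c0:d,a:b].reshape(-1,3).astype(int)
    print(n,"z hist",np.histogram(R[:,2],bins=np.arange(-.01,.08,.005)))
    m=(abs(R[:,2]-.034)<.004)&(C.min(1)>120)
    r=cv2.minAreaRect(R[m][:,:2].astype(np.float32)); print("rack",r,m.sum(),np.median(R[m][:,2]))
    m=R[:,2]>.052
    P=R[m]
    K=cv2.kmeans(P[:,:2].astype(np.float32),2,None,(3,50,1e-6),5,cv2.KMEANS_PP_CENTERS)
    for k in (0,1):
        Q=P[K[1][:,0]==k]; print("coup",cv2.minEnclosingCircle(Q[:,:2].astype(np.float32)),Q[:,2].max(),len(Q))
    a,b,c0,d=box[1]
    R=W[c0:d,a:b].reshape(-1,3)
    print("z",np.histogram(R[:,2],bins=np.arange(-.01,.08,.005)))
    m=(abs(R[:,2]-.040)<.004)
    print("socket",cv2.minEnclosingCircle(R[m][:,:2].astype(np.float32)),m.sum(),np.median(R[m][:,2]))
    m=(abs(R[:,2]-.012)<.003)
    print("plate",cv2.minAreaRect(R[m][:,:2].astype(np.float32)),np.median(R[m][:,2]))
im=load("top0")["color"][140:280,160:370,::-1]
cv2.imwrite("pics/crop_top.png",cv2.resize(im,None,fx=3.8,fy=3.8,interpolation=cv2.INTER_CUBIC))
im=load("side0")["color"][170:320,160:380,::-1]
cv2.imwrite("pics/crop_side.png",cv2.resize(im,None,fx=3.6,fy=3.6,interpolation=cv2.INTER_CUBIC))
E
```

```text
top0 z hist (array([   5, 2500, 2484,   51,   16,   32,   31,   68, 1817,  580,   85,
         25,   81,   33,  188,   40,    0]), array([-0.01 , -0.005,  0.   ,  0.005,  0.01 ,  0.015,  0.02 ,  0.025,
        0.03 ,  0.035,  0.04 ,  0.045,  0.05 ,  0.055,  0.06 ,  0.065,
        0.07 ,  0.075]))
rack ((0.62269127368927, 0.2466953992843628), (0.17497482895851135, 0.1639060527086258), 52.13270568847656) 2264 0.03385672570004479
coup ((0.6111049652099609, 0.2138250172138214), 0.06984774768352509) 0.06840186327726563 160
coup ((0.6180565357208252, 0.3090614080429077), 0.01601637713611126) 0.06805376759777507 160
z (array([  1, 781, 869,  94, 635, 143,  87, 182,  48, 217, 169,   0,   0,
         0,   0,   0,   0]), array([-0.01 , -0.005,  0.   ,  0.005,  0.01 ,  0.015,  0.02 ,  0.025,
        0.03 ,  0.035,  0.04 ,  0.045,  0.05 ,  0.055,  0.06 ,  0.065,
        0.07 ,  0.075]))
socket ((0.5823152661323547, 0.004835891537368298), 0.031037291511893272) 373 0.039800078572257355
plate ((0.5940765142440796, 0.00843793898820877), (0.10589727014303207, 0.08037390559911728), 18.073558807373047)
[... 448 characters left out ...]
096384913
coup ((0.6135691404342651, 0.31001436710357666), 0.01696399226784706) 0.06692852523811439 311
coup ((0.5576369166374207, 0.23775191605091095), 0.016454212367534637) 0.0669343352273265 275
z (array([  0, 722, 430, 122, 361, 187, 103, 161, 153, 278, 169,  22,   0,
         0,   0,   0,   0]), array([-0.01 , -0.005,  0.   ,  0.005,  0.01 ,  0.015,  0.02 ,  0.025,
        0.03 ,  0.035,  0.04 ,  0.045,  0.05 ,  0.055,  0.06 ,  0.065,
        0.07 ,  0.075]))
socket ((0.5779997110366821, 0.052101410925388336), 0.0790352001786232) 403 0.03952209961584449
plate ((0.6123700141906738, -0.01628914475440979), (0.13196827471256256, 0.14993982017040253), 17.293134689331055) 0.011711145965913562
```

View pics/crop_top.png

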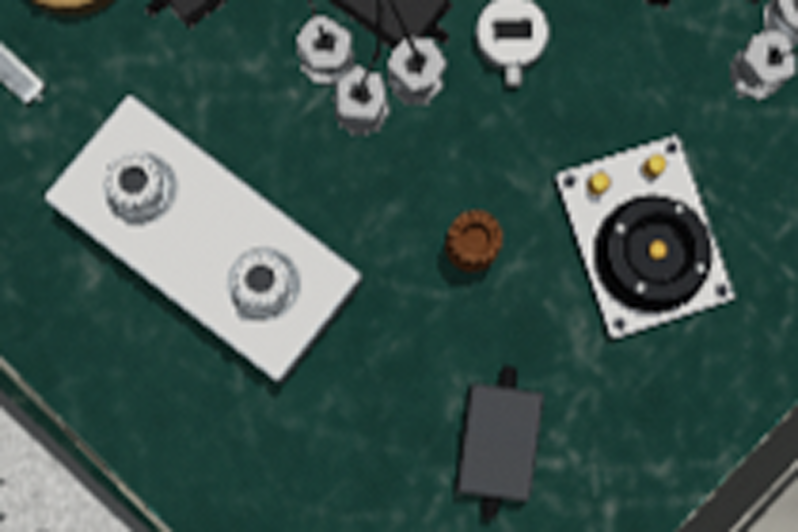

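View pics/crop_side.png

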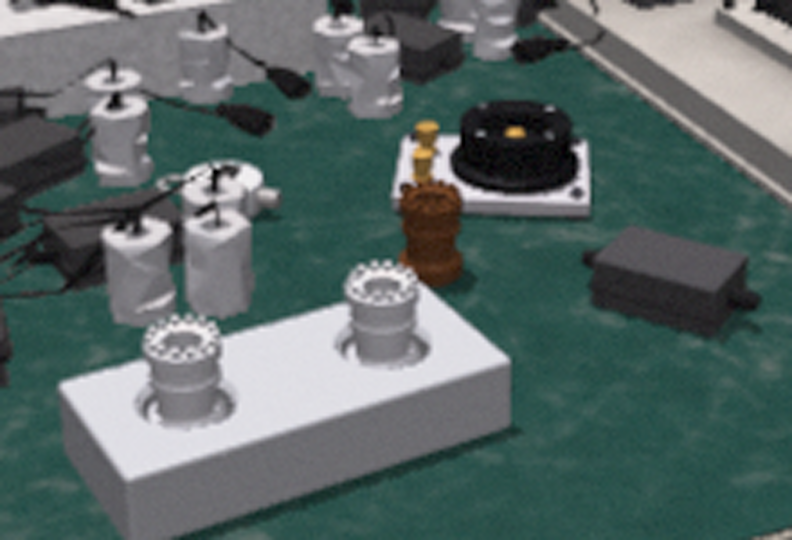

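Run:
```python
from h import *
for n in("top0","side0"):
    f=load(n); W=world(f)
    C=f["color"].astype(int)
    z=np.nan_to_num(W[...,2],nan=-1)
    def comp(m,seed):
        m=m.astype(np.uint8); k,l=cv2.connectedComponents(cv2.morphologyEx(m,cv2.MORPH_OPEN,np.ones((3,3))),connectivity=4)
        ss=proj(f,seed).round().astype(int)
        d=l[max(0,ss[1]-6):ss[1]+7,ss[0]-6:ss[0]+7]; d=d[d>0]
        return W[l==np.bincount(d).argmax()] 
    Q=comp((abs(z-.034)<.003)&(C.min(-1)>120),[.588,.274,.034]); r=cv2.minAreaRect(Q[:,:2].astype(np.float32)); print(n,"rack",r,np.median(Q[:,2]))
    for g in ([.616,.3095,.06],[.557,.238,.06]):
        d=np.hypot(W[...,0]-g[0],W[...,1]-g[1])<.03
        Q=W[d&(z>.060)&(z<.075)]; print("coup",cv2.minEnclosingCircle(Q[:,:2].astype(np.float32)),Q[:,:2].mean(0),np.percentile(Q[:,2],[50,90,98]),len(Q))
    d=np.hypot(W[...,0]-.582,W[...,1]-.005)<.04
    Q=W[d&(abs(z-.04)<.004)]; print("socket",cv2.minEnclosingCircle(Q[:,:2].astype(np.float32)),Q[:,:2].mean(0))
    cen=[-f["t"]@f["R"]]; print("cam",cen)
    # corners of rack projected for angle
```

```text
top0 rack ((0.5893502831459045, 0.27283260226249695), (0.17458553612232208, 0.07885301858186722), 52.05440902709961) 0.03390843543527625
coup ((0.6180565357208252, 0.3090614080429077), 0.01601637713611126) [0.61750743 0.30871068] [0.06299366 0.06561235 0.06750975] 111
coup ((0.5617311000823975, 0.23671019077301025), 0.015826107934117317) [0.561166   0.23634481] [0.06301603 0.0658691  0.0678083 ] 117
socket ((0.5823152661323547, 0.004835891537368298), 0.031037291511893272) [0.58231407 0.00465241]
cam [array([0.46785262, 0.16688414, 0.89420253])]
side0 rack ((0.5854185819625854, 0.2749249339103699), (0.17620739340782166, 0.08121433109045029), 51.947696685791016) 0.033721549391644956
coup ((0.6135691404342651, 0.31001436710357666), 0.01696399226784706) [0.61372326 0.31134102] [0.06251348 0.06517192 0.06608042] 190
coup ((0.5579950213432312, 0.2382294237613678), 0.016402393579483032) [0.55733467 0.23912556] [0.06257934 0.06540689 0.06588987] 168
socket ((0.5760403275489807, 0.006640467327088118), 0.03365081176161766) [0.57783046 0.00857511]
cam [array([0.295026  , 0.83940635, 0.43098392])]
```

Run:
```python
from h import *
H={}
for n in("top0","side0"):
    W=world(load(n)).reshape(-1,3); W=W[~np.isnan(W[:,0])]
    print(n); 
    xs=np.arange(0,1.0,.1); ys=np.arange(.9,-.5,-.1)
    print("      ",*[f"{y:5.1f}" for y in ys])
    for x in xs[::-1]:
        print(f"{x:.1f}",*[ (lambda q: f"{np.percentile(q,99)*1000:5.0f}" if len(q)>20 else "    -")(W[(abs(W[:,0]-x-.05)<.05)&(abs(W[:,1]-y-.05)<.05),2]) for y in ys])
```

```text
top0
         0.9   0.8   0.7   0.6   0.5   0.4   0.3   0.2   0.1   0.0  -0.1  -0.2  -0.3  -0.4
0.9     -   -94   121   183   185   184   116    99   159   248   248   277   246   228
0.8     -   -94     3   127   183   106    52    48    29   202   246   267   237   105
0.7     -   -85   -81   117    15    14    26    47    44    44   200   199    42   140
0.6     -   -59   -52   -94     3     4    64    61    46    41    44    45    47    49
0.5     -   -75   -49   -54   -95     3    36    65    45    42    41    10    47    48
0.4     -   -95   -67   -78  -114  -114     3     4    28    28    10    22    49    49
0.3     -  -110   -66  -113  -114  -114  -113     3     4     3    22    66    67    49
0.2     -  -150  -114  -114   268  -114  -114  -114     2     -  -743    22    64    48
0.1     -  -173  -117  -113  -114  -114  -114  -114     3     5     6     3    35    74
0.0     -  -174  -160  -118  -114  -115  -114  -114  -229     -     -  -644   -33   -46
side0
         0.9   0.8   0.7   0.6   0.5   0.4   0.3   0.2   0.1   0.0  -0.1  -0.2  -0.3  -0.4
0.9     -     -     -     -
[... 152 characters left out ...]
     -     -     -     -    13    13    38    48    42    45   198   197    34   141
0.6     -     -     -     -     1     6    64    64    51    40    47    43    43    47
0.5     -     -     -     -     -     1    35    65    45    41    41     8    46    47
0.4     -     -     -     -     -     -     1     2    27    27     8    21    47    47
0.3     -     -     -     -     -     -  -115     1     1     1    20    65    66    47
0.2     -     -     -     -   303     -     -  -115     1     -     -    20    63    47
0.1     -     -     -     -     -     -     -  -115     0     1     1     1    30   346
0.0     -     -     -     -     -     -     -     -  -152     -     -     -   -32    21
```

>>> drive_tool(
  rows=[
    {"offset":[0,0,-0.03],"rotation":[0,0,-0.075],"claw":1},
    {"offset":[0,0,-0.03],"rotation":[0,0,-0.075],"claw":1},
    {"offset":[0,0,-0.03],"rotation":[0,0,-0.075],"claw":1},
    {"offset":[0,0,-0.03],"rotation":[0,0,-0.075],"claw":1},
    {"offset":[0,0,0],"rotation":[0,0,-0.075],"claw":1},
    {"offset":[0,0,0],"rotation":[0,0,-0.075],"claw":1},
    {"offset":[0,0,0],"rotation":[0,0,-0.075],"claw":1},
    {"offset":[0,0,0],"rotation":[0,0,-0.075],"claw":1},
    {"offset":[0,0,0],"rotation":[0,0,-0.075],"claw":1},
    {"offset":[0,0,0],"rotation":[0,0,-0.075],"claw":1},
  ],
)

```text
time: 0.98
ee_pos: [0.2054, 0.5101, 0.2102]
tcp_rot: [-0.0, -0.39, 0.921, -0.0]
wrist_force: [-0.9, -0.9, -0.6]
width: 0.0855
```

>>> drive_tool(
  rows=[
    {"offset":[0,0,0],"rotation":[0,0,-0.0716],"claw":1},
    {"offset":[0,0,0],"rotation":[0,0,0],"claw":1},
    {"offset":[0,0,0],"rotation":[0,0,0],"claw":1},
  ],
)

```text
time: 1.23
ee_pos: [0.2054, 0.5101, 0.2103]
tcp_rot: [-0.0, -0.437, 0.9, -0.0]
wrist_force: [0.3, -0.5, 0.4]
width: 0.0853
```

```bash
cat >> h.py <<'E'
from scipy.spatial.transform import Rotation
def pose(s):
    q=s["tcp_rot"]; return Rotation.from_quat([q[1],q[2],q[3],q[0]]).as_matrix(), np.array(s["ee_pos"])
def plan(s,tgt):
    R,p=pose(s); d=R.T@(np.array(tgt)-p)/.15
    print("t",round(s["time"],2),"pos",p.round(4),"xang",np.degrees(np.arctan2(R[1,0],R[0,0])).round(2),"z",R[:,2].round(4),"width",round(s["width"],4),"F",np.round(s["wrist_force"],2),"\n offset units to",tgt,d.round(3))
E
python3 - <<'E'
from h import *; from station import ctrl
s=ctrl.get_state(); plan(s,[.595,.285,.20]); print(s["joints"])
E
```

```text
t 1.23 pos [0.2054 0.5101 0.2103] xang -128.19 z [-2.e-04 -4.e-04 -1.e+00] width 0.0853 F [ 0.31 -0.55  0.44] 
 offset units to [0.595, 0.285, 0.2] [-0.426 -2.969  0.068]
[1.18799935e+00 9.48933878e-02 2.19196539e-01 1.69551175e+00
 1.63098787e-05 2.83781139e-01]
```

>>> drive_tool(
  rows=[
    {"offset":[-0.032,-0.149,0],"claw":1},
    {"offset":[-0.032,-0.149,0],"claw":1},
    {"offset":[-0.032,-0.149,0],"claw":1},
    {"offset":[-0.032,-0.149,0],"claw":1},
    {"offset":[-0.032,-0.149,0],"claw":1},
    {"offset":[-0.032,-0.149,0],"claw":1},
    {"offset":[-0.032,-0.149,0],"claw":1},
    {"offset":[-0.032,-0.149,0],"claw":1},
    {"offset":[-0.032,-0.149,0],"claw":1},
    {"offset":[-0.032,-0.149,0],"claw":1},
  ],
)

```text
validation failed for argument at $.ro...
```

>>> drive_tool(
  rows=[
    {"offset":[-0.032,-0.149,0],"claw":1},
    {"offset":[-0.032,-0.149,0],"claw":1},
    {"offset":[-0.032,-0.149,0],"claw":1},
    {"offset":[-0.032,-0.149,0],"claw":1},
    {"offset":[-0.032,-0.149,0],"claw":1},
    {"offset":[-0.032,-0.149,0],"claw":1},
    {"offset":[-0.032,-0.149,0],"claw":1},
    {"offset":[-0.032,-0.149,0],"claw":1},
    {"offset":[-0.032,-0.149,0],"claw":1},
    {"offset":[-0.032,-0.149,0],"claw":1},
  ],
)

```text
validation failed for argument at $.ro...
```

>>> drive_tool(
  rows=[
    {"offset":[0,0,0],"claw":1},
    {"offset":[0,0,0],"claw":1},
    {"offset":[0,0,0],"claw":1},
  ],
)

```text
validation failed for argument at $.ro...
```

```bash
cat >> h.py <<'E'
def wworld(f,R,p):
    v,u=np.mgrid[0:420,0:560]; z=f["range_z"]
    dx,dy=(u-f["cx"]),(v-f["cy"]); r=np.hypot(dx,dy); th=r/f["fx"]
    s=np.where(r>0,np.tan(th)/np.maximum(r,1e-9),0)
    P=np.stack([dx*s*z,dy*s*z,z],-1); P[(z==0)|(th>1.3)]=np.nan
    M=f["mount"]; return (P@M[:3,:3].T+M[:3,3])@R.T+p
E
python3 - <<'E'
from h import *; from station import ctrl,grab_frame
s=ctrl.get_state(); plan(s,[.616,.310,.04]); R,p=pose(s)
f=grab_frame("wrist"); cv2.imwrite("pics/wrist1.png",f["color"][:,:,::-1]); np.savez("pics/wrist1.npz",Rt=R,p=p,**f)
W=wworld(f,R,p); z=np.nan_to_num(W[...,2],nan=-1)
print(np.nanmedian(z[abs(z)<.01]),np.median(z[abs(z-.034)<.004]))
for g in ([.616,.310],[.559,.238]):
    d=np.hypot(W[...,0]-g[0],W[...,1]-g[1])<.028
    Q=W[d&(z>.058)&(z<.075)]; print("coup",cv2.minEnclosingCircle(Q[:,:2].astype(np.float32)),Q.mean(0),len(Q))
E
```

```text
t 1.23 pos [0.2054 0.5101 0.2103] xang -128.19 z [-2.e-04 -4.e-04 -1.e+00] width 0.0853 F [ 0.31 -0.55  0.44] 
 offset units to [0.616, 0.31, 0.04] [-0.644 -2.976  1.135]
-0.0003673592495390815 0.03437555519625381
coup ((0.6062479019165039, 0.32141369581222534), 0.006168952211737633) [0.60601895 0.32197118 0.05951559] 7
coup ((0.0, 0.0), 0.0) [nan nan nan] 0<stdin>:8: RuntimeWarning: Mean of empty slice.
  ret = um.true_divide(
```

View pics/wrist1.png

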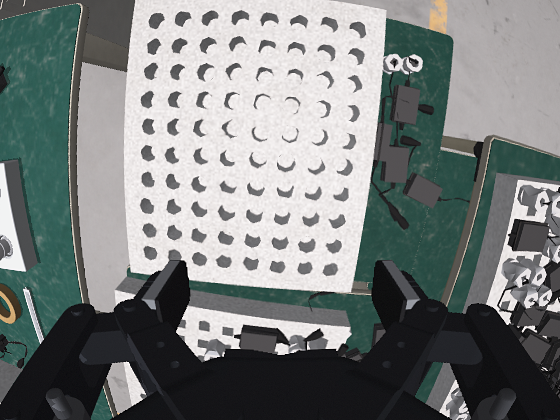

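The moves were refused since each row needs its rotation too; the arm has not moved. Repeating.

>>> drive_tool(
  rows=[
    {"offset":[-0.032,-0.149,0],"rotation":[0,0,0],"claw":1},
    {"offset":[-0.032,-0.149,0],"rotation":[0,0,0],"claw":1},
    {"offset":[-0.032,-0.149,0],"rotation":[0,0,0],"claw":1},
    {"offset":[-0.032,-0.149,0],"rotation":[0,0,0],"claw":1},
    {"offset":[-0.032,-0.149,0],"rotation":[0,0,0],"claw":1},
    {"offset":[-0.032,-0.149,0],"rotation":[0,0,0],"claw":1},
    {"offset":[-0.032,-0.149,0],"rotation":[0,0,0],"claw":1},
    {"offset":[-0.032,-0.149,0],"rotation":[0,0,0],"claw":1},
    {"offset":[-0.032,-0.149,0],"rotation":[0,0,0],"claw":1},
    {"offset":[-0.032,-0.149,0],"rotation":[0,0,0],"claw":1},
  ],
)

```text
time: 2.12
ee_pos: [0.4121, 0.4098, 0.2104]
tcp_rot: [-0.0, -0.437, 0.9, -0.0]
wrist_force: [-0.7, -0.6, 0.7]
width: 0.0854
```

>>> drive_tool(
  rows=[
    {"offset":[-0.032,-0.149,0],"rotation":[0,0,0],"claw":1},
    {"offset":[-0.032,-0.149,0],"rotation":[0,0,0],"claw":1},
    {"offset":[-0.032,-0.149,0],"rotation":[0,0,0],"claw":1},
    {"offset":[-0.032,-0.149,0],"rotation":[0,0,0],"claw":1},
    {"offset":[-0.032,-0.149,0],"rotation":[0,0,0],"claw":1},
    {"offset":[-0.032,-0.149,0],"rotation":[0,0,0],"claw":1},
    {"offset":[-0.032,-0.149,0],"rotation":[0,0,0],"claw":1},
    {"offset":[-0.032,-0.149,0],"rotation":[0,0,0],"claw":1},
    {"offset":[-0.032,-0.149,0],"rotation":[0,0,0],"claw":1},
    {"offset":[-0.032,-0.149,0],"rotation":[0,0,0],"claw":1},
  ],
)

```text
time: 2.95
ee_pos: [0.6177, 0.3101, 0.2103]
tcp_rot: [-0.0, -0.437, 0.9, -0.0]
wrist_force: [0.9, 0.2, 0.0]
width: 0.0855
```

>>> drive_tool(
  rows=[
    {"offset":[0,0,0],"rotation":[0,0,0],"claw":1},
    {"offset":[0,0,0],"rotation":[0,0,0],"claw":1},
    {"offset":[0,0,0],"rotation":[0,0,0],"claw":1},
  ],
)

```text
time: 3.2
ee_pos: [0.6165, 0.3109, 0.2102]
tcp_rot: [-0.0, -0.438, 0.899, 0.0]
wrist_force: [0.4, -0.4, 0.7]
width: 0.0855
```

Run:
```python
from h import *; from station import ctrl,grab_frame
s=ctrl.get_state(); plan(s,[.616,.310,.04]); R,p=pose(s)
f=grab_frame("wrist"); cv2.imwrite("pics/wrist2.png",f["color"][:,:,::-1]); np.savez("pics/wrist2.npz",Rt=R,p=p,**f)
W=wworld(f,R,p); z=np.nan_to_num(W[...,2],nan=-1)
print(np.nanmedian(z[abs(z)<.01]),np.median(z[abs(z-.034)<.004]))
for g in ([.616,.310],[.559,.238]):
    d=np.hypot(W[...,0]-g[0],W[...,1]-g[1])<.028
    Q=W[d&(z>.058)&(z<.075)]; print("coup",cv2.minEnclosingCircle(Q[:,:2].astype(np.float32)),Q.mean(0),len(Q))
```

```text
t 3.2 pos [0.6165 0.3109 0.2102] xang -128.1 z [-6.e-04 -1.e-04 -1.e+00] width 0.0855 F [ 0.38 -0.4   0.68] 
 offset units to [0.616, 0.31, 0.04] [ 6.000e-03 -1.000e-03  1.135e+00]
-0.00042578744952520564 0.03344954592358028
coup ((0.6147814989089966, 0.30909594893455505), 0.016115374863147736) [0.6142947  0.30833767 0.06237118] 525
coup ((0.5586569309234619, 0.23673608899116516), 0.01605217158794403) [0.55866239 0.23668051 0.06259702] 533
```

View pics/wrist2.png

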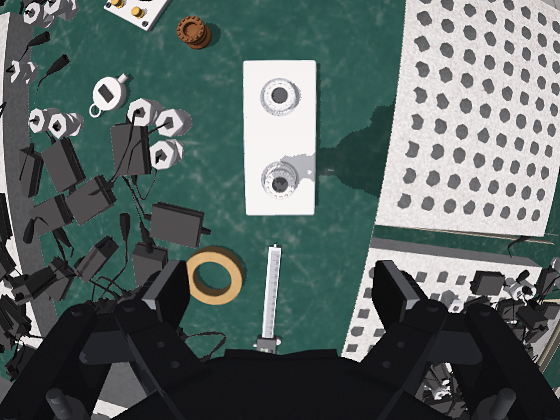

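```bash
cat > weigh.py <<'E'
from h import *; from station import ctrl,grab_frame
import sys
F=[];T=[]
for i in range(16):
    grab_frame("top"); s=ctrl.get_state(); F.append(s["wrist_force"]); T.append(s["tau"])
F=np.array(F);T=np.array(T); plan(s,[.616,.31,.2])
print("F",F.mean(0).round(3),"sem",(F.std(0)/4).round(3)); print("tau",T.mean(0).round(3),(T.std(0)/4).round(3))
E
python3 weigh.py
```

```text
t 4.05 pos [0.6168 0.3107 0.2104] xang -127.99 z [-1.e-04 -1.e-04 -1.e+00] width 0.0855 F [ 0.01 -0.13  0.29] 
 offset units to [0.616, 0.31, 0.2] [0.007 0.002 0.07 ]
F [0.075 0.026 0.067] sem [0.085 0.085 0.137]
tau [-4.7000e-02 -7.4018e+01  4.5194e+01 -3.0000e-03 -1.0000e-03  9.0000e-03] [0.049 0.074 0.012 0.003 0.001 0.002]
```

>>> drive_tool(
  rows=[
    {"offset":[0.013,0,0.12],"rotation":[0,0,0],"claw":1},
    {"offset":[0,0,0.15],"rotation":[0,0,0],"claw":1},
    {"offset":[0,0,0.15],"rotation":[0,0,0],"claw":1},
    {"offset":[0,0,0.15],"rotation":[0,0,0],"claw":1},
    {"offset":[0,0,0.11],"rotation":[0,0,0],"claw":1},
    {"offset":[0,0,0],"rotation":[0,0,0],"claw":1},
    {"offset":[0,0,0],"rotation":[0,0,0],"claw":1},
  ],
)

```text
time: 4.63
ee_pos: [0.6151, 0.3089, 0.108]
tcp_rot: [-0.001, -0.438, 0.899, -0.0]
wrist_force: [0.5, 0.9, 1.1]
width: 0.0853
```

Run:
```python
from h import *; from station import ctrl,grab_frame
s=ctrl.get_state(); plan(s,[.6150,.3092,.036]); R,p=pose(s)
f=grab_frame("wrist"); cv2.imwrite("pics/wrist3.png",f["color"][:,:,::-1]); np.savez("pics/wrist3.npz",Rt=R,p=p,**f)
W=wworld(f,R,p); z=np.nan_to_num(W[...,2],nan=-1)
for g in ([.616,.310],[.559,.238]):
    d=np.hypot(W[...,0]-g[0],W[...,1]-g[1])<.028
    Q=W[d&(z>.058)&(z<.075)]; print("coup",cv2.minEnclosingCircle(Q[:,:2].astype(np.float32)),Q.mean(0),len(Q))
```

```text
t 4.63 pos [0.6151 0.3089 0.108 ] xang -127.99 z [-1.5e-03 -7.0e-04 -1.0e+00] width 0.0853 F [0.52 0.89 1.13] 
 offset units to [0.615, 0.3092, 0.036] [-0.002  0.002  0.48 ]
coup ((0.6149497628211975, 0.30886074900627136), 0.01606025919318199) [0.61427652 0.3083475  0.06235322] 1039
coup ((0.5584372282028198, 0.23676903545856476), 0.016034426167607307) [0.55839005 0.23682507 0.06256594] 1142
```

View pics/wrist3.png

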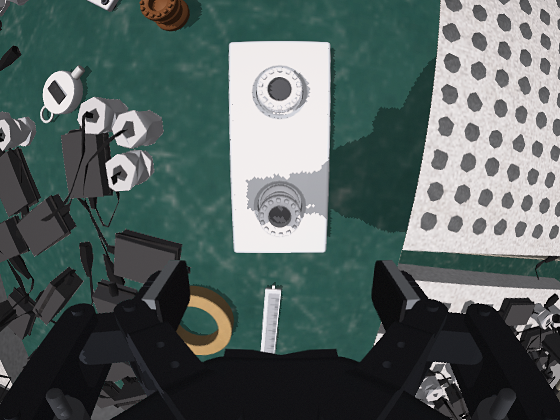

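>>> drive_tool(
  rows=[
    {"offset":[0,0,0.12],"rotation":[0,0,0],"claw":1},
    {"offset":[0,0,0.12],"rotation":[0,0,0],"claw":1},
    {"offset":[0,0,0.1],"rotation":[0,0,0],"claw":1},
    {"offset":[0,0,0.08],"rotation":[0,0,0],"claw":1},
    {"offset":[0,0,0.06],"rotation":[0,0,0],"claw":1},
    {"offset":[0,0,0],"rotation":[0,0,0],"claw":1},
    {"offset":[0,0,0],"rotation":[0,0,0],"claw":1},
  ],
)

```text
time: 5.27
ee_pos: [0.6158, 0.3092, 0.0371]
tcp_rot: [0.0, -0.438, 0.899, -0.0]
wrist_force: [-0.2, -0.3, 1.0]
width: 0.0852
```

Run:
```python
from h import *; from station import ctrl,grab_frame
s=ctrl.get_state(); plan(s,[.6150,.3089,.036])
f=grab_frame("side"); cv2.imwrite("pics/side4.png",cv2.resize(f["color"][170:330,140:350,::-1],None,fx=3.6,fy=3.6))
```

```text
t 5.27 pos [0.6158 0.3092 0.0371] xang -127.99 z [ 4.e-04  2.e-04 -1.e+00] width 0.0852 F [-0.15 -0.3   0.95] 
 offset units to [0.615, 0.3089, 0.036] [0.005 0.003 0.007]
```

View pics/side4.png

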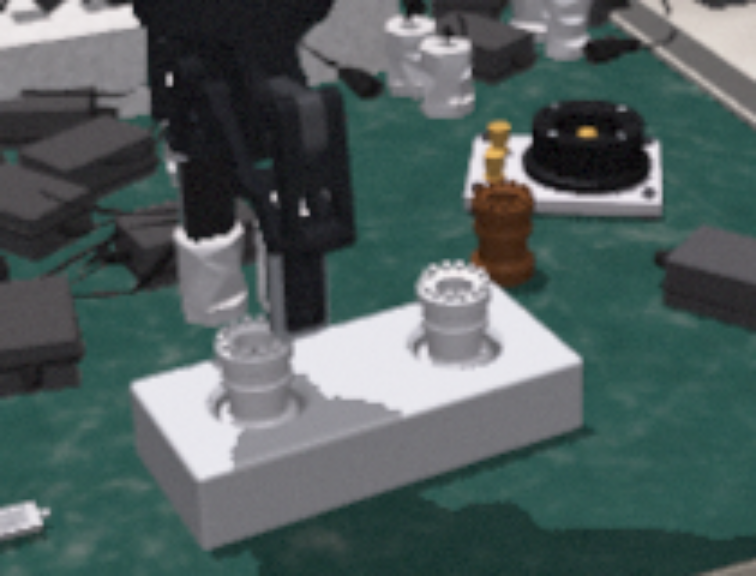

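>>> drive_tool(
  rows=[
    {"offset":[0,0,0],"rotation":[0,0,0],"claw":-1},
    {"offset":[0,0,0],"rotation":[0,0,0],"claw":-1},
    {"offset":[0,0,0],"rotation":[0,0,0],"claw":-1},
    {"offset":[0,0,0],"rotation":[0,0,0],"claw":-1},
    {"offset":[0,0,0],"rotation":[0,0,0],"claw":-1},
    {"offset":[0,0,0],"rotation":[0,0,0],"claw":-1},
    {"offset":[0,0,0],"rotation":[0,0,0],"claw":-1},
    {"offset":[0,0,0],"rotation":[0,0,0],"claw":-1},
    {"offset":[0,0,0],"rotation":[0,0,0],"claw":-1},
    {"offset":[0,0,0],"rotation":[0,0,0],"claw":-1},
  ],
  force=50,
)

```text
time: 6.15
ee_pos: [0.6156, 0.3092, 0.0365]
tcp_rot: [-0.0, -0.438, 0.899, -0.0]
wrist_force: [-0.4, -0.7, -0.9]
width: -0.0001
```

Run:
```python
from h import *; from station import ctrl,grab_frame
s=ctrl.get_state(); plan(s,[.6150,.3089,.036])
f=grab_frame("side"); cv2.imwrite("pics/side5.png",cv2.resize(f["color"][170:330,140:350,::-1],None,fx=3.6,fy=3.6))
```

```text
t 6.15 pos [0.6156 0.3092 0.0365] xang -127.99 z [-1.e-04 -0.e+00 -1.e+00] width -0.0001 F [-0.41 -0.69 -0.94] 
 offset units to [0.615, 0.3089, 0.036] [0.004 0.002 0.003]
```

View pics/side5.png

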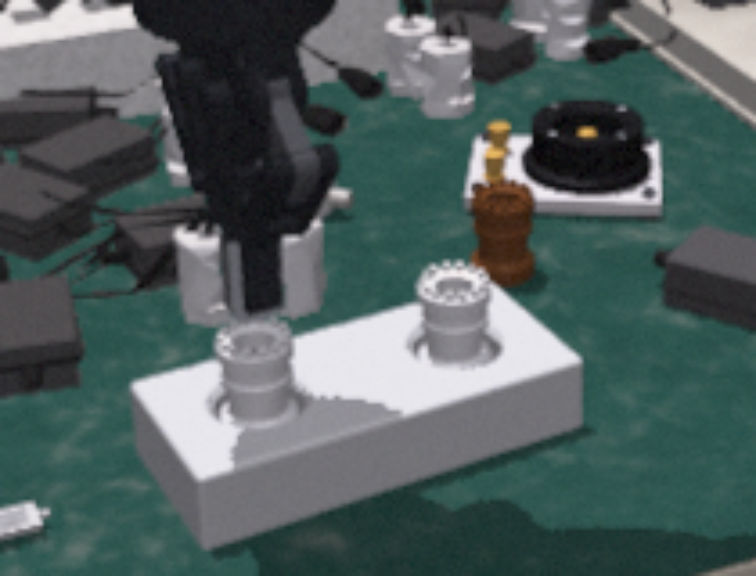

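Run:
```python
from h import *; from station import ctrl,grab_frame
s=ctrl.get_state(); R,p=pose(s)
fs=grab_frame("side"); ft=grab_frame("top"); fw=grab_frame("wrist")
for n,f in(("side6",fs),("top6",ft),("wrist6",fw)):
    np.savez(f"pics/{n}.npz",**f)
    cv2.imwrite(f"pics/{n}.png",f["color"][:,:,::-1])
print("tcp in side px",proj(fs,p),"top px",proj(ft,p), "coupling top L",proj(fs,[.615,.309,.066]))
W=world(fs)
print(W[240:262:3,205:216:3].round(3))
```

```text
tcp in side px [211.12261854 278.89831589] top px [196.25746146 189.52604528] coupling top L [210.43579178 261.69768893]
[[[0.615 0.321 0.108]
  [  nan   nan   nan]
  [0.605 0.32  0.109]
  [0.604 0.314 0.107]]

 [[0.615 0.321 0.103]
  [0.61  0.321 0.104]
  [0.604 0.323 0.106]
  [0.603 0.316 0.103]]

 [[0.614 0.322 0.099]
  [0.609 0.322 0.1  ]
  [0.605 0.321 0.1  ]
  [0.604 0.316 0.098]]

 [[0.615 0.321 0.093]
  [0.61  0.322 0.095]
  [0.605 0.321 0.095]
  [0.603 0.317 0.094]]

 [[0.615 0.322 0.089]
  [0.61  0.323 0.09 ]
  [0.606 0.321 0.091]
  [0.603 0.317 0.089]]

 [[0.616 0.322 0.084]
  [0.612 0.319 0.083]
  [0.606 0.321 0.085]
  [0.603 0.317 0.084]]

 [[0.616 0.321 0.079]
  [0.613 0.319 0.078]
  [0.61  0.315 0.077]
  [0.608 0.311 0.075]]

 [[0.626 0.305 0.063]
  [0.622 0.304 0.063]
  [0.62  0.299 0.06 ]
  [0.614 0.3   0.063]]]
```

View pics/wrist6.png

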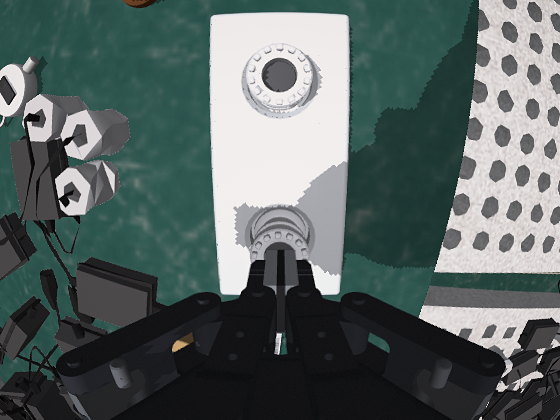

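View pics/top6.png

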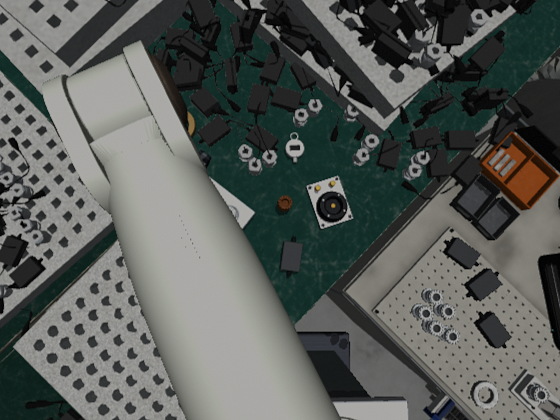

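Run:
```python
from h import *; from station import ctrl
s=ctrl.get_state(); R,p=pose(s)
f=load("wrist6"); f={k:(v.item() if v.ndim==0 else v) for k,v in f.items()}
T=wworld(f,np.eye(3),np.zeros(3))   # tool coords
for r in range(250,345,10):
    print(r,[tuple((T[r,c]*1000).round(0)) for c in (255,270,281,300)])
m=(abs(T[...,1])<.03)&(abs(T[...,0])<.02); z=T[...,2][m]; print(np.histogram(z[~np.isnan(z)]*1000,bins=np.arange(-120,60,10)))
W=world(load("side6")); fs=load("side6")
m=(fs["color"].max(-1)<70)&(np.hypot(W[...,0]-.611,W[...,1]-.314)<.03)&(W[...,2]>.04)
print("side finger dark min z",np.percentile(W[m][:,2],[0,1,5,50]),m.sum())
W=wworld(f,R,p); z=W[...,2]
for g in ([.615,.309],[.5585,.2368]):
    d=np.hypot(W[...,0]-g[0],W[...,1]-g[1])<.028
    Q=W[d&(z>.058)&(z<.072)]; print("coup",cv2.minEnclosingCircle(Q[:,:2].astype(np.float32)),np.percentile(Q[:,2],95),len(Q))
```

```text
250 [(np.float64(4.0), np.float64(-12.0), np.float64(-26.0)), (np.float64(12.0), np.float64(-4.0), np.float64(-43.0)), (np.float64(12.0), np.float64(1.0), np.float64(-43.0)), (np.float64(4.0), np.float64(11.0), np.float64(-25.0))]
260 [(np.float64(8.0), np.float64(-11.0), np.float64(-46.0)), (np.float64(12.0), np.float64(-3.0), np.float64(-54.0)), (np.float64(12.0), np.float64(1.0), np.float64(-53.0)), (np.float64(8.0), np.float64(10.0), np.float64(-46.0))]
270 [(np.float64(7.0), np.float64(-10.0), np.float64(-54.0)), (np.float64(11.0), np.float64(-3.0), np.float64(-62.0)), (np.float64(12.0), np.float64(1.0), np.float64(-63.0)), (np.float64(8.0), np.float64(10.0), np.float64(-55.0))]
280 [(np.float64(8.0), np.float64(-9.0), np.float64(-65.0)), (np.float64(11.0), np.float64(-3.0), np.float64(-71.0)), (np.float64(12.0), np.float64(1.0), np.float64(-72.0)), (np.float64(8.0), np.float64(9.0), np.float64(-65.0))]
290 [(np.float64(15.0), np.float64(-8.0), np.float64(-84.0)), (np.float64(13.0), np.float64(-3.0), np.float64(-81.0)), (np.float64(10.0), np.float64(1.0), np.float64(-76.0)), (np
[... 1018 characters left out ...]
, np.float64(-116.0)), (np.float64(-4.0), np.float64(-3.0), np.float64(-88.0)), (np.float64(-106.0), np.float64(2.0), np.float64(37.0)), (np.float64(18.0), np.float64(6.0), np.float64(-116.0))]
(array([3157, 1850, 3919, 2347,  884,  693,  619,  326,    3, 1221,  372,
         63, 3310,  254,    0,    0,    0]), array([-120, -110, -100,  -90,  -80,  -70,  -60,  -50,  -40,  -30,  -20,
        -10,    0,   10,   20,   30,   40,   50]))
side finger dark min z [0.08145366 0.08509543 0.09137825 0.15788206] 1326
coup ((0.6148010492324829, 0.3089633285999298), 0.01601231098175049) 0.06565147930153119 1163
coup ((0.5584142804145813, 0.23661425709724426), 0.016002308577299118) 0.06571163567737759 2433
```

>>> drive_tool(
  rows=[
    {"offset":[0.004,0.002,0],"rotation":[0,0,0],"claw":1},
    {"offset":[0,0,0],"rotation":[0,0,0],"claw":1},
    {"offset":[0,0,0],"rotation":[0,0,0],"claw":1},
    {"offset":[0,0,0],"rotation":[0,0,0],"claw":1},
    {"offset":[0,0,0],"rotation":[0,0,0],"claw":1},
    {"offset":[0,0,0],"rotation":[0,0,0],"claw":1},
    {"offset":[0,0,0],"rotation":[0,0,0],"claw":1},
    {"offset":[0,0,0],"rotation":[0,0,0],"claw":1},
    {"offset":[0,0,0],"rotation":[0,0,0],"claw":1},
    {"offset":[0,0,0],"rotation":[0,0,0],"claw":1},
  ],
)

```text
time: 7.18
ee_pos: [0.615, 0.3089, 0.0365]
tcp_rot: [0.0, -0.438, 0.899, 0.0]
wrist_force: [-0.2, 0.6, 0.8]
width: 0.0854
```

>>> drive_tool(
  rows=[
    {"offset":[0,0,0.07],"rotation":[0,0,0],"claw":1},
    {"offset":[0,0,0.07],"rotation":[0,0,0],"claw":1},
    {"offset":[0,0,0.07],"rotation":[0,0,0],"claw":1},
    {"offset":[0,0,0.06],"rotation":[0,0,0],"claw":1},
    {"offset":[0,0,0],"rotation":[0,0,0],"claw":1},
    {"offset":[0,0,0],"rotation":[0,0,0],"claw":1},
  ],
)

```text
time: 7.68
ee_pos: [0.6144, 0.3086, -0.0053]
tcp_rot: [-0.001, -0.438, 0.899, -0.0]
wrist_force: [0.0, 0.9, -0.1]
width: 0.0852
```

```bash
cat > look.py <<'E'
from h import *; from station import ctrl,grab_frame
import sys
n=sys.argv[1]; s=ctrl.get_state(); plan(s,[.6150,.3089,.0]); R,p=pose(s)
f=grab_frame("side"); fw=grab_frame("wrist")
np.savez(f"pics/s{n}.npz",**f); np.savez(f"pics/w{n}.npz",Rt=R,p=p,**fw)
a=cv2.resize(f["color"][160:330,140:390,::-1],(600,408)); b=cv2.resize(fw["color"][:340,100:460,::-1],(360,340))
cv2.imwrite(f"pics/s{n}.png",a); cv2.imwrite(f"pics/w{n}.png",fw["color"][:,:,::-1])
W=world(f); m=(f["color"].max(-1)<70)&(np.hypot(W[...,0]-p[0],W[...,1]-p[1])<.06)&(W[...,2]>p[2]+.03)&(W[...,2]>.02)
print("finger min z",np.percentile(W[m][:,2],[0,1,3]).round(4),m.sum())
E
python3 look.py 7
```

```text
t 7.68 pos [ 0.6144  0.3086 -0.0053] xang -127.99 z [-1.7e-03 -9.0e-04 -1.0e+00] width 0.0852 F [ 0.05  0.89 -0.11] 
 offset units to [0.615, 0.3089, 0.0] [-0.004 -0.002 -0.035]
finger min z [0.0469 0.0547 0.0623] 5505
```

View pics/s7.png

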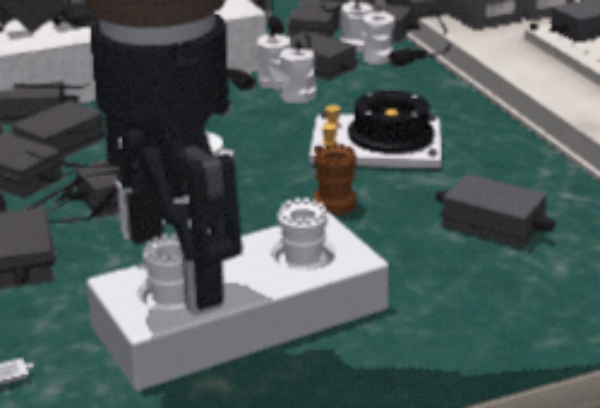

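View pics/w7.png

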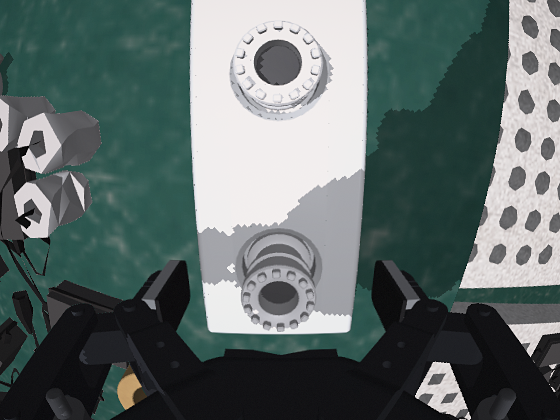

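>>> drive_tool(
  rows=[
    {"offset":[0,0,0],"rotation":[0,0,0],"claw":-1},
    {"offset":[0,0,0],"rotation":[0,0,0],"claw":-1},
    {"offset":[0,0,0],"rotation":[0,0,0],"claw":-1},
    {"offset":[0,0,0],"rotation":[0,0,0],"claw":-1},
    {"offset":[0,0,0],"rotation":[0,0,0],"claw":-1},
    {"offset":[0,0,0],"rotation":[0,0,0],"claw":-1},
    {"offset":[0,0,0],"rotation":[0,0,0],"claw":-1},
    {"offset":[0,0,0],"rotation":[0,0,0],"claw":-1},
  ],
  force=50,
)

```text
time: 8.45
ee_pos: [0.6154, 0.309, -0.0034]
tcp_rot: [0.001, -0.438, 0.899, -0.0]
wrist_force: [0.3, -0.1, 4.1]
width: 0.0295
```

```bash
python3 look.py 8
```

```text
t 8.45 pos [ 0.6154  0.309  -0.0034] xang -127.99 z [ 1.e-03  5.e-04 -1.e+00] width 0.0295 F [ 0.34 -0.09  4.14] 
 offset units to [0.615, 0.3089, 0.0] [ 0.002  0.001 -0.023]
finger min z [0.0423 0.0531 0.0676] 5647
```

View pics/s8.png

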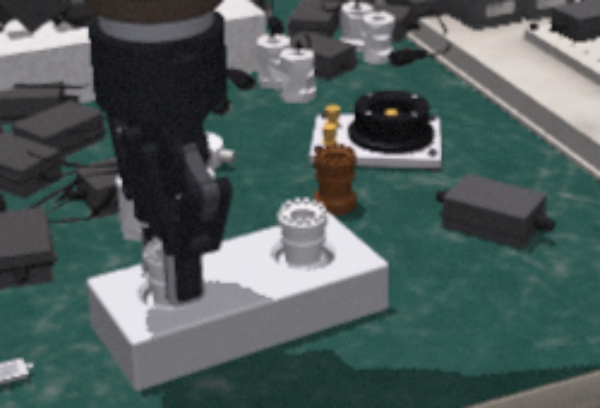

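>>> drive_tool(
  rows=[
    {"offset":[0,0,-0.03],"rotation":[0,0,0],"claw":-1},
    {"offset":[0,0,-0.07],"rotation":[0,0,0],"claw":-1},
    {"offset":[0,0,-0.1],"rotation":[0,0,0],"claw":-1},
    {"offset":[0,0,-0.1],"rotation":[0,0,0],"claw":-1},
    {"offset":[0,0,-0.1],"rotation":[0,0,0],"claw":-1},
    {"offset":[0,0,-0.1],"rotation":[0,0,0],"claw":-1},
    {"offset":[0,0,-0.07],"rotation":[0,0,0],"claw":-1},
    {"offset":[0,0,-0.03],"rotation":[0,0,0],"claw":-1},
    {"offset":[0,0,0],"rotation":[0,0,0],"claw":-1},
    {"offset":[0,0,0],"rotation":[0,0,0],"claw":-1},
  ],
)

```text
time: 9.38
ee_pos: [0.6149, 0.3088, 0.0855]
tcp_rot: [-0.0, -0.438, 0.899, -0.0]
wrist_force: [0.4, -0.2, -1.3]
width: 0.0294
```

```bash
python3 weigh.py;  python3 look.py 9
```

```text
t 10.18 pos [0.615  0.3089 0.086 ] xang -127.99 z [ 0. -0. -1.] width 0.029 F [-1.26 -0.63 -0.8 ] 
 offset units to [0.616, 0.31, 0.2] [-0.01  -0.001 -0.76 ]
F [-0.09  -0.169 -1.04 ] sem [0.114 0.131 0.101]
tau [ 1.0000e-03 -7.3193e+01  4.7558e+01  8.0000e-03  0.0000e+00  0.0000e+00] [0.    0.095 0.075 0.003 0.    0.   ]
t 10.18 pos [0.615  0.3089 0.086 ] xang -127.99 z [ 0. -0. -1.] width 0.029 F [-1.26 -0.63 -0.8 ] 
 offset units to [0.615, 0.3089, 0.0] [-0.     0.     0.573]
finger min z [0.1321 0.1418 0.1567] 6352
```

View pics/s9.png

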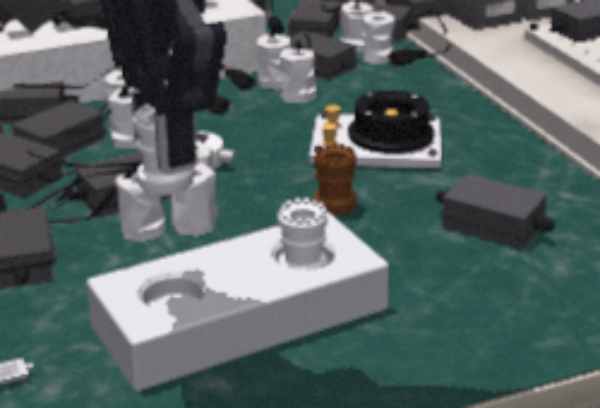

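View pics/w9.png

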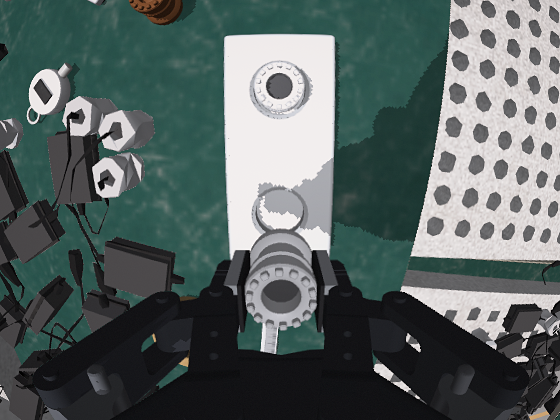

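>>> drive_tool(
  rows=[
    {"offset":[0,0,0.05],"rotation":[0,0,0],"claw":-1},
    {"offset":[0,0,0.1],"rotation":[0,0,0],"claw":-1},
    {"offset":[0,0,0.1],"rotation":[0,0,0],"claw":-1},
    {"offset":[0,0,0.1],"rotation":[0,0,0],"claw":-1},
    {"offset":[0,0,0.08],"rotation":[0,0,0],"claw":-1},
    {"offset":[0,0,0.05],"rotation":[0,0,0],"claw":-1},
    {"offset":[0,0,0.04],"rotation":[0,0,0],"claw":-1},
    {"offset":[0,0,0.04],"rotation":[0,0,0],"claw":-1},
    {"offset":[0,0,0.02],"rotation":[0,0,0],"claw":-1},
    {"offset":[0,0,0],"rotation":[0,0,0],"claw":-1},
  ],
)

```text
time: 11.12
ee_pos: [0.6149, 0.3088, -0.0015]
tcp_rot: [-0.0, -0.438, 0.899, -0.0]
wrist_force: [-0.2, -1.0, -0.9]
width: 0.0295
```

```bash
python3 look.py 10
```

```text
t 11.12 pos [ 0.6149  0.3088 -0.0015] xang -127.99 z [-4.e-04 -2.e-04 -1.e+00] width 0.0295 F [-0.2  -0.96 -0.89] 
 offset units to [0.615, 0.3089, 0.0] [-0.001 -0.    -0.01 ]
finger min z [0.0446 0.0556 0.0696] 5735
```

View pics/s10.png

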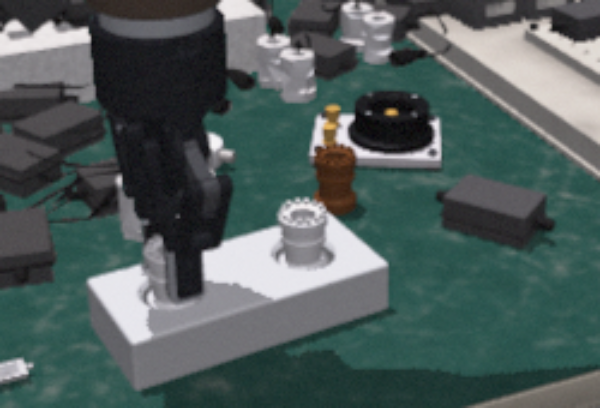

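>>> drive_tool(
  rows=[
    {"offset":[0,0,0.007],"rotation":[0,0,0],"claw":-1},
    {"offset":[0,0,0.007],"rotation":[0,0,0],"claw":-1},
    {"offset":[0,0,0],"rotation":[0,0,0],"claw":-1},
    {"offset":[0,0,0],"rotation":[0,0,0],"claw":-1},
  ],
)

```text
time: 11.55
ee_pos: [0.615, 0.3089, -0.003]
tcp_rot: [0.0, -0.438, 0.899, -0.0]
wrist_force: [-0.0, 0.0, -0.1]
width: 0.0296
```

>>> drive_tool(
  rows=[
    {"offset":[0,0,0],"rotation":[0,0,0],"claw":1},
    {"offset":[0,0,0],"rotation":[0,0,0],"claw":1},
    {"offset":[0,0,0],"rotation":[0,0,0],"claw":1},
    {"offset":[0,0,0],"rotation":[0,0,0],"claw":1},
    {"offset":[0,0,0],"rotation":[0,0,0],"claw":1},
    {"offset":[0,0,0],"rotation":[0,0,0],"claw":1},
    {"offset":[0,0,-0.1],"rotation":[0,0,0],"claw":1},
    {"offset":[0,0,-0.15],"rotation":[0,0,0],"claw":1},
    {"offset":[0,0,-0.15],"rotation":[0,0,0],"claw":1},
    {"offset":[0,0,-0.15],"rotation":[0,0,0],"claw":1},
  ],
)

```text
time: 12.38
ee_pos: [0.6148, 0.3088, 0.0802]
tcp_rot: [-0.0, -0.438, 0.899, 0.0]
wrist_force: [0.2, 0.4, -0.6]
width: 0.0858
```

>>> drive_tool(
  rows=[
    {"offset":[0,0,-0.04],"rotation":[0,0,0],"claw":1},
    {"offset":[0,0,0],"rotation":[0,0,0],"claw":1},
    {"offset":[0,0,0],"rotation":[0,0,0],"claw":1},
  ],
)

```text
time: 12.63
ee_pos: [0.615, 0.3089, 0.0847]
tcp_rot: [-0.0, -0.438, 0.899, -0.0]
wrist_force: [-0.4, -1.6, -0.2]
width: 0.0854
```

```bash
python3 weigh.py; python3 look.py 11
python3 - <<'E'
from h import *; from station import ctrl
f={k:(v.item() if v.ndim==0 else v) for k,v in load("w11").items()}
s=ctrl.get_state(); W=wworld(f,f["Rt"],f["p"]); z=W[...,2]
for g in ([.615,.309],[.5585,.2368]):
    d=np.hypot(W[...,0]-g[0],W[...,1]-g[1])<.028
    Q=W[d&(z>.058)&(z<.072)]; c=cv2.minEnclosingCircle(Q[:,:2].astype(np.float32)); print("coup",c,np.percentile(Q[:,2],[50,95]),len(Q))
plan(s,[c[0][0],c[0][1],.086])
E
```

```text
t 13.43 pos [0.615  0.3089 0.0854] xang -127.99 z [ 1.e-04  0.e+00 -1.e+00] width 0.0857 F [0.22 0.84 0.65] 
 offset units to [0.616, 0.31, 0.2] [-0.01  -0.001 -0.764]
F [ 0.029  0.235 -0.016] sem [0.107 0.12  0.142]
tau [-0.0000e+00 -7.2747e+01  4.7206e+01  6.0000e-03 -0.0000e+00  0.0000e+00] [0.    0.153 0.12  0.003 0.    0.   ]
t 13.43 pos [0.615  0.3089 0.0854] xang -127.99 z [ 1.e-04  0.e+00 -1.e+00] width 0.0857 F [0.22 0.84 0.65] 
 offset units to [0.615, 0.3089, 0.0] [0.   0.   0.57]
finger min z [0.1379 0.1449 0.152 ] 6082
coup ((0.6140564680099487, 0.30960115790367126), 0.01602514646947384) [0.06203295 0.06554229] 1258
coup ((0.5584455132484436, 0.23661492764949799), 0.01609642244875431) [0.06210582 0.0657158 ] 1435
t 13.53 pos [0.615  0.3089 0.0854] xang -127.99 z [ 1.e-04  0.e+00 -1.e+00] width 0.0852 F [-0.06  0.73 -0.39] 
 offset units to [0.5584455132484436, 0.23661492764949799, 0.086] [ 0.612  0.001 -0.004]
```

View pics/w11.png

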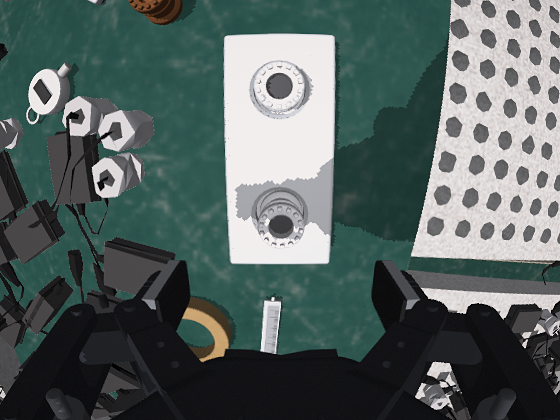

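>>> drive_tool(
  rows=[
    {"offset":[0.1,0,0],"rotation":[0,0,0],"claw":1},
    {"offset":[0.15,0,0],"rotation":[0,0,0],"claw":1},
    {"offset":[0.15,0,0],"rotation":[0,0,0],"claw":1},
    {"offset":[0.13,0,0],"rotation":[0,0,0],"claw":1},
    {"offset":[0.082,0.001,0],"rotation":[0,0,0],"claw":1},
    {"offset":[0,0,0],"rotation":[0,0,0],"claw":1},
    {"offset":[0,0,0],"rotation":[0,0,0],"claw":1},
    {"offset":[0,0,0],"rotation":[0,0,0],"claw":1},
  ],
)

```text
time: 14.2
ee_pos: [0.5589, 0.2371, 0.0855]
tcp_rot: [0.0, -0.438, 0.899, 0.0]
wrist_force: [0.3, -0.6, 0.5]
width: 0.0852
```

```bash
python3 look.py 12
python3 - <<'E'
from h import *; from station import ctrl
f={k:(v.item() if v.ndim==0 else v) for k,v in load("w12").items()}
s=ctrl.get_state(); W=wworld(f,f["Rt"],f["p"]); z=W[...,2]
for g in ([.615,.309],[.5585,.2368]):
    d=np.hypot(W[...,0]-g[0],W[...,1]-g[1])<.028
    Q=W[d&(z>.058)&(z<.072)]; c=cv2.minEnclosingCircle(Q[:,:2].astype(np.float32)); print("coup",c,np.percentile(Q[:,2],[50,95]),len(Q))
plan(s,[c[0][0],c[0][1],-.0035])
E
```

```text
t 14.2 pos [0.5589 0.2371 0.0855] xang -127.99 z [ 6.e-04  4.e-04 -1.e+00] width 0.0852 F [ 0.26 -0.63  0.52] 
 offset units to [0.615, 0.3089, 0.0] [-0.607 -0.     0.571]
finger min z [0.1369 0.1457 0.1528] 5672
coup ((0.613577663898468, 0.3089161813259125), 0.01607711985707283) [0.06224714 0.0656865 ] 860
coup ((0.5583855509757996, 0.23629306256771088), 0.016044113785028458) [0.06219578 0.06573904] 1278
t 14.3 pos [0.5588 0.2373 0.0852] xang -127.96 z [ 1.e-04  1.e-04 -1.e+00] width 0.0853 F [ 0.1   0.67 -0.3 ] 
 offset units to [0.5583855509757996, 0.23629306256771088, -0.0035] [ 0.007 -0.002  0.591]
```

>>> drive_tool(
  rows=[
    {"offset":[0.006,0,0.05],"rotation":[0,0,0],"claw":1},
    {"offset":[0,0,0.1],"rotation":[0,0,0],"claw":1},
    {"offset":[0,0,0.12],"rotation":[0,0,0],"claw":1},
    {"offset":[0,0,0.12],"rotation":[0,0,0],"claw":1},
    {"offset":[0,0,0.1],"rotation":[0,0,0],"claw":1},
    {"offset":[0,0,0.06],"rotation":[0,0,0],"claw":1},
    {"offset":[0,0,0.04],"rotation":[0,0,0],"claw":1},
    {"offset":[0,0,0],"rotation":[0,0,0],"claw":1},
    {"offset":[0,0,0],"rotation":[0,0,0],"claw":1},
  ],
)

```text
time: 15.05
ee_pos: [0.558, 0.2361, -0.0029]
tcp_rot: [0.0, -0.439, 0.899, -0.0]
wrist_force: [0.2, -0.4, 1.5]
width: 0.0852
```

>>> drive_tool(
  rows=[
    {"offset":[0,0,0],"rotation":[0,0,0],"claw":-1},
    {"offset":[0,0,0],"rotation":[0,0,0],"claw":-1},
    {"offset":[0,0,0],"rotation":[0,0,0],"claw":-1},
    {"offset":[0,0,0],"rotation":[0,0,0],"claw":-1},
    {"offset":[0,0,0],"rotation":[0,0,0],"claw":-1},
    {"offset":[0,0,0],"rotation":[0,0,0],"claw":-1},
    {"offset":[0,0,0],"rotation":[0,0,0],"claw":-1},
    {"offset":[0,0,0],"rotation":[0,0,0],"claw":-1},
  ],
  force=50,
)

```text
time: 15.72
ee_pos: [0.5583, 0.2361, -0.0024]
tcp_rot: [0.001, -0.438, 0.899, -0.0]
wrist_force: [0.7, -0.6, 5.3]
width: 0.0299
```

```bash
python3 look.py 13
```

```text
t 15.72 pos [ 0.5583  0.2361 -0.0024] xang -127.99 z [ 1.2e-03  4.0e-04 -1.0e+00] width 0.0299 F [ 0.73 -0.6   5.27] 
 offset units to [0.615, 0.3089, 0.0] [-0.616  0.001 -0.015]
finger min z [0.0449 0.0549 0.0685] 5426
```

View pics/s13.png

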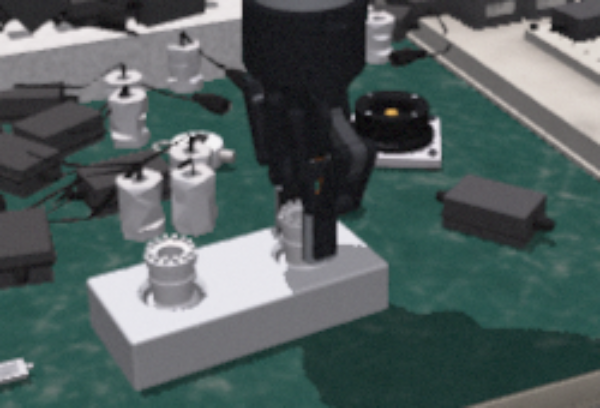

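>>> drive_tool(
  rows=[
    {"offset":[0,0,-0.03],"rotation":[0,0,0],"claw":-1},
    {"offset":[0,0,-0.07],"rotation":[0,0,0],"claw":-1},
    {"offset":[0,0,-0.1],"rotation":[0,0,0],"claw":-1},
    {"offset":[0,0,-0.1],"rotation":[0,0,0],"claw":-1},
    {"offset":[0,0,-0.1],"rotation":[0,0,0],"claw":-1},
    {"offset":[0,0,-0.1],"rotation":[0,0,0],"claw":-1},
    {"offset":[0,0,-0.07],"rotation":[0,0,0],"claw":-1},
    {"offset":[0,0,-0.03],"rotation":[0,0,0],"claw":-1},
    {"offset":[0,0,0],"rotation":[0,0,0],"claw":-1},
    {"offset":[0,0,0],"rotation":[0,0,0],"claw":-1},
  ],
)

```text
time: 16.65
ee_pos: [0.5577, 0.2359, 0.0864]
tcp_rot: [-0.0, -0.438, 0.899, 0.0]
wrist_force: [0.2, -0.7, -2.8]
width: 0.0297
```

```bash
python3 weigh.py;  python3 look.py 14
```

```text
t 17.45 pos [0.5578 0.2359 0.0869] xang -127.99 z [ 0. -0. -1.] width 0.0298 F [-0.78 -0.57 -2.  ] 
 offset units to [0.616, 0.31, 0.2] [-0.628 -0.002 -0.754]
F [-0.269  0.033 -2.455] sem [0.116 0.105 0.126]
tau [ 1.0000e-03 -6.1632e+01  4.8394e+01  4.0000e-03  2.0000e-03 -0.0000e+00] [0.    0.079 0.07  0.002 0.    0.   ]
t 17.45 pos [0.5578 0.2359 0.0869] xang -127.99 z [ 0. -0. -1.] width 0.0298 F [-0.78 -0.57 -2.  ] 
 offset units to [0.615, 0.3089, 0.0] [-0.618 -0.001  0.579]
finger min z [0.1331 0.1416 0.1565] 5949
```

View pics/s14.png

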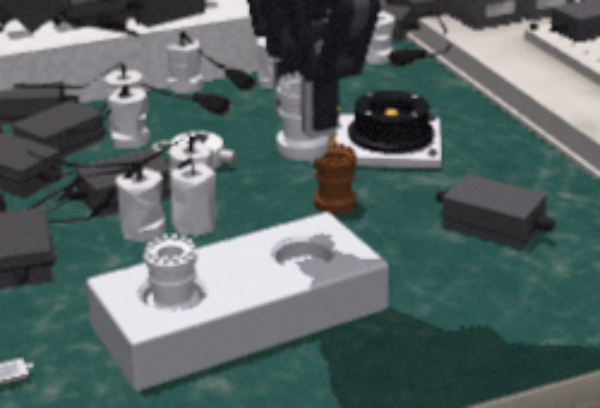

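View pics/w14.png

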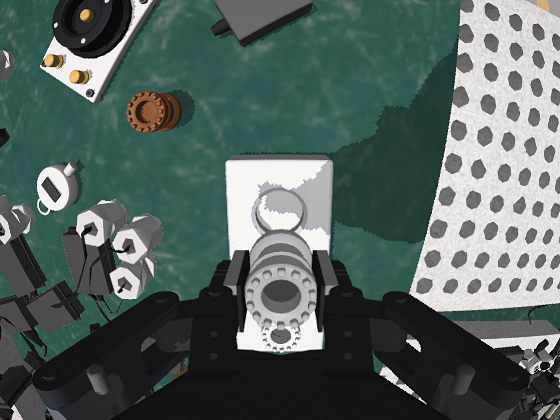

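```bash
cat > sock.py <<'E'
from h import *; from station import ctrl
import sys
f={k:(v.item() if v.ndim==0 else v) for k,v in load(sys.argv[1]).items()}
s=ctrl.get_state(); W=wworld(f,f["Rt"],f["p"]); z=W[...,2]
d=np.hypot(W[...,0]-.581,W[...,1]-.005)<.042
Q=W[d&(abs(z-.04)<.003)&(f["color"].max(-1)<110)]
c=cv2.minEnclosingCircle(Q[:,:2].astype(np.float32)); print("socket ring",c,Q.mean(0),len(Q))
# circle fit to the inner rim and outer rim
from scipy.optimize import least_squares
a=np.arctan2(*(Q[:,:2]-c[0]).T[::-1]); r=np.hypot(*(Q[:,:2]-c[0]).T)
for nm,fn in(("in",np.argmin),("out",np.argmax)):
    E=[]
    for k in np.arange(-np.pi,np.pi,np.pi/18):
        m=np.where((a>=k)&(a<k+np.pi/18))[0]
        if len(m)>2: E.append(Q[m[fn(r[m])],:2])
    E=np.array(E); g=least_squares(lambda q:np.hypot(*(E-q[:2]).T)-q[2],[*c[0],.025],loss="soft_l1",f_scale=.001); print(nm,g.x.round(4),len(E),"rms",np.sqrt(np.mean(g.fun**2)).round(5))
# brass pin
C=f["color"].astype(int)
m=d&(C[...,0]-C[...,2]>50)&(np.hypot(W[...,0]-c[0][0],W[...,1]-c[0][1])<.015)
if m.sum(): print("pin",np.nanmean(W[m],0).round(4),m.sum())
plan(s,[c[0][0],c[0][1],.09])
E
python3 sock.py w14
```

```text
socket ring ((0.5781338810920715, 0.004441484808921814), 0.031862109899520874) [0.58622742 0.01313943 0.03921446] 1320
in [0.5787 0.0056 0.0189] 25 rms 0.00042
out [0.5789 0.005  0.0308] 25 rms 0.00243
pin [0.579  0.0053 0.033 ] 93
t 17.55 pos [0.5578 0.2359 0.0869] xang -127.99 z [ 0. -0. -1.] width 0.0296 F [-0.09  0.31 -3.  ] 
 offset units to [0.5781338810920715, 0.004441484808921814, 0.09] [ 1.133 -1.056 -0.021]
```

>>> drive_tool(
  rows=[
    {"offset":[0.03,-0.03,-0.02],"rotation":[0,0,0],"claw":-1},
    {"offset":[0.05,-0.05,-0.02],"rotation":[0,0,0],"claw":-1},
    {"offset":[0.08,-0.075,-0.02],"rotation":[0,0,0],"claw":-1},
    {"offset":[0.08,-0.075,-0.02],"rotation":[0,0,0],"claw":-1},
    {"offset":[0.08,-0.075,-0.02],"rotation":[0,0,0],"claw":-1},
    {"offset":[0.08,-0.075,0],"rotation":[0,0,0],"claw":-1},
    {"offset":[0.08,-0.075,0],"rotation":[0,0,0],"claw":-1},
    {"offset":[0.08,-0.075,0],"rotation":[0,0,0],"claw":-1},
    {"offset":[0.08,-0.075,0],"rotation":[0,0,0],"claw":-1},
    {"offset":[0.08,-0.075,0],"rotation":[0,0,0],"claw":-1},
  ],
)

```text
time: 18.38
ee_pos: [0.5718, 0.0862, 0.1024]
tcp_rot: [0.0, -0.438, 0.899, -0.0]
wrist_force: [-0.5, 0.1, -2.7]
width: 0.0297
```

>>> drive_tool(
  rows=[
    {"offset":[0.08,-0.075,0],"rotation":[0,0,0],"claw":-1},
    {"offset":[0.08,-0.075,0],"rotation":[0,0,0],"claw":-1},
    {"offset":[0.08,-0.075,0],"rotation":[0,0,0],"claw":-1},
    {"offset":[0.08,-0.075,0],"rotation":[0,0,0],"claw":-1},
    {"offset":[0.05,-0.05,0],"rotation":[0,0,0],"claw":-1},
    {"offset":[0.034,-0.03,0],"rotation":[0,0,0],"claw":-1},
    {"offset":[0,0,0],"rotation":[0,0,0],"claw":-1},
    {"offset":[0,0,0],"rotation":[0,0,0],"claw":-1},
    {"offset":[0,0,0],"rotation":[0,0,0],"claw":-1},
  ],
)

```text
time: 19.13
ee_pos: [0.5793, 0.0057, 0.1019]
tcp_rot: [0.0, -0.439, 0.899, 0.0]
wrist_force: [0.3, 0.1, -2.5]
width: 0.0296
```

```bash
python3 look.py 15; python3 sock.py w15
```

```text
t 19.13 pos [0.5793 0.0057 0.1019] xang -127.96 z [-0.e+00  2.e-04 -1.e+00] width 0.0296 F [ 0.27  0.15 -2.45] 
 offset units to [0.615, 0.3089, 0.0] [-1.74   1.056  0.68 ]
finger min z [0.144  0.1556 0.1715] 3907
socket ring ((0.5789514183998108, 0.004065624438226223), 0.03114030882716179) [ 0.57549057 -0.00093815  0.03922482] 2336
in [0.5789 0.0039 0.0189] 31 rms 0.00023
out [0.5789 0.0036 0.0306] 31 rms 0.00124
pin [0.5788 0.0036 0.0329] 138
t 19.23 pos [0.5793 0.0059 0.1019] xang -127.94 z [-0.e+00  1.e-04 -1.e+00] width 0.0297 F [-0.6   0.95 -1.9 ] 
 offset units to [0.5789514183998108, 0.004065624438226223, 0.09] [ 0.011 -0.005  0.079]
```

View pics/w15.png

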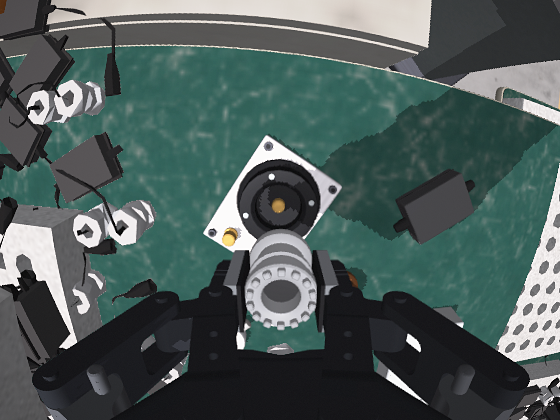

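View pics/s15.png

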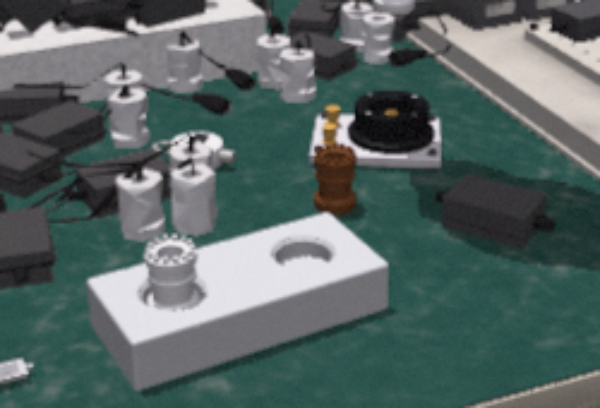

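>>> drive_tool(
  rows=[
    {"offset":[0.012,-0.006,0.03],"rotation":[0,0,0],"claw":-1},
    {"offset":[0,0,0.08],"rotation":[0,0,0],"claw":-1},
    {"offset":[0,0,0.1],"rotation":[0,0,0],"claw":-1},
    {"offset":[0,0,0.1],"rotation":[0,0,0],"claw":-1},
    {"offset":[0,0,0.1],"rotation":[0,0,0],"claw":-1},
    {"offset":[0,0,0.08],"rotation":[0,0,0],"claw":-1},
    {"offset":[0,0,0.03],"rotation":[0,0,0],"claw":-1},
    {"offset":[0,0,0],"rotation":[0,0,0],"claw":-1},
    {"offset":[0,0,0],"rotation":[0,0,0],"claw":-1},
  ],
  force=80,
)

```text
time: 19.98
ee_pos: [0.579, 0.0033, 0.024]
tcp_rot: [-0.0, -0.438, 0.899, -0.0]
wrist_force: [1.3, -0.4, -1.9]
width: 0.0291
```

```bash
python3 look.py 16; python3 sock.py w16
```

```text
t 19.98 pos [0.579  0.0033 0.024 ] xang -127.98 z [-0. -0. -1.] width 0.0291 F [ 1.35 -0.43 -1.89] 
 offset units to [0.615, 0.3089, 0.0] [-1.754  1.065  0.16 ]
finger min z [0.0709 0.0803 0.0946] 3752
socket ring ((0.5781012773513794, 0.0035449338611215353), 0.030748652294278145) [ 0.5691121  -0.00884332  0.03877598] 2814
in [0.5791 0.0045 0.0195] 21 rms 0.00157
out [0.5786 0.0039 0.0306] 21 rms 0.00014
t 20.08 pos [0.5796 0.0033 0.0249] xang -127.99 z [ 1.4e-03  1.0e-04 -1.0e+00] width 0.029 F [ 0.15 -0.51 -1.7 ] 
 offset units to [0.5781012773513794, 0.0035449338611215353, 0.09] [ 0.004  0.008 -0.434]
```

View pics/w16.png

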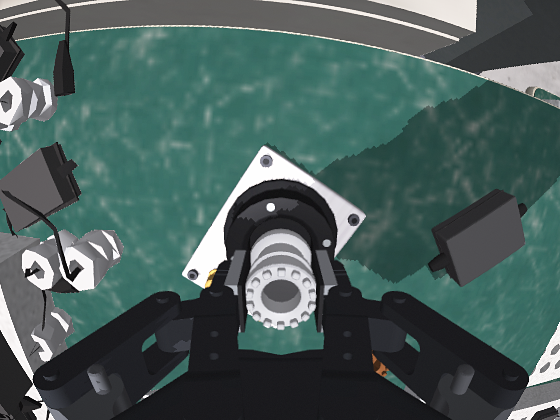

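View pics/s16.png

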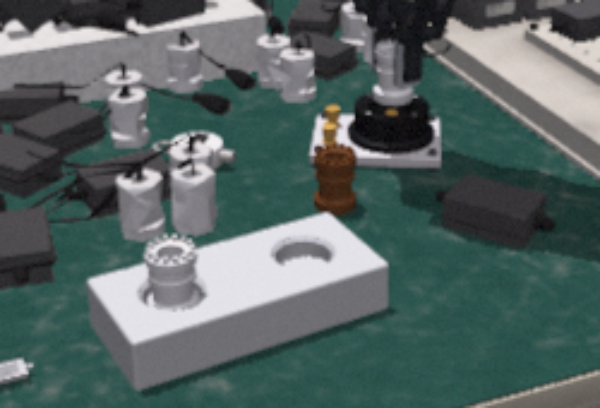

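Run:
```python
from h import *
for n in("w14","w15","w16"):
    f={k:(v.item() if v.ndim==0 else v) for k,v in load(n).items()}
    T=wworld(f,np.eye(3),np.zeros(3)); 
    m=(np.hypot(T[...,0],T[...,1])<.025)&(f["color"].min(-1)>90)
    z=T[m][:,2]; zt=np.percentile(z[z>-.11],1); print(n,"top tool z",zt.round(4), np.histogram(z,bins=np.arange(-.1,0,.01))[0])
    Q=T[m&(abs(T[...,2]-zt-.002)<.0035)]; print(cv2.minEnclosingCircle(Q[:,:2].astype(np.float32)),Q.mean(0).round(4))
f=load("s16"); W=world(f)
m=(np.hypot(W[...,0]-.579,W[...,1]-.004)<.025)&(W[...,2]>.045)&(W[...,2]<.056)&(f["color"].min(-1)>90)
Q=W[m]; print("foot side view",Q[:,:2].mean(0),Q[:,2].min(),len(Q), proj(f,[.579,.0035,.0465]))
```

```text
w14 top tool z -0.0762 [   1    4  140 3049  634  324  875  299    0]
((0.004478864837437868, 0.0011098332470282912), 0.022016024217009544) [ 0.0077  0.0004 -0.0762]
w15 top tool z -0.0765 [   0    5  143 3075  659  325  866  289    0]
((0.004039415158331394, 0.0008626383496448398), 0.022386254742741585) [ 0.0077  0.0004 -0.0761]
w16 top tool z -0.0764 [   0    4  314 3288  857  445  835  302   38]
((0.0046012746170163155, 0.0010550885926932096), 0.022230880334973335) [ 0.0102  0.0006 -0.0748]
foot side view [0.57431893 0.01683065] 0.04669779409842746 77 [303.38339796 199.99301658]
```

Run:
```python
from h import *
for n in("w14","w15","w16"):
    f={k:(v.item() if v.ndim==0 else v) for k,v in load(n).items()}
    T=wworld(f,np.eye(3),np.zeros(3)); 
    m=(np.hypot(T[...,0],T[...,1])<.025)&(abs(T[...,1])<.0135)&(f["color"].min(-1)>60)&(T[...,2]>-.085)&(T[...,2]<-.055)
    print(n,np.histogram(T[m][:,2],bins=np.arange(-.085,-.05,.003)))
    # castle top slice
    for zt in(-.068,-.064):
        Q=T[m&(abs(T[...,2]-zt)<.002)]; 
        if len(Q)>5: print(zt,len(Q),"x range",Q[:,0].min().round(4),Q[:,0].max().round(4),"y",Q[:,1].min().round(4),Q[:,1].max().round(4))
```

```text
w14 (array([   0,    0,    0,    0,    0,  478, 1329,  960,  320,  380,    0]), array([-0.085, -0.082, -0.079, -0.076, -0.073, -0.07 , -0.067, -0.064,
       -0.061, -0.058, -0.055, -0.052]))
-0.068 699 x range -0.0159 0.0142 y -0.0132 0.0135
-0.064 1940 x range -0.016 0.0155 y -0.0135 0.0135
w15 (array([   0,    0,    0,    0,    0,  497, 1319,  947,  330,  371,    0]), array([-0.085, -0.082, -0.079, -0.076, -0.073, -0.07 , -0.067, -0.064,
       -0.061, -0.058, -0.055, -0.052]))
-0.068 718 x range -0.0153 0.0142 y -0.0132 0.0135
-0.064 1923 x range -0.0165 0.0155 y -0.0135 0.0135
w16 (array([   0,    0,    0,    0,    0,  417, 1261, 1064,  337,  340,    0]), array([-0.085, -0.082, -0.079, -0.076, -0.073, -0.07 , -0.067, -0.064,
       -0.061, -0.058, -0.055, -0.052]))
-0.068 667 x range -0.0147 0.0142 y -0.0134 0.0135
-0.064 1949 x range -0.0163 0.0153 y -0.0135 0.0135
```

>>> drive_tool(
  rows=[
    {"offset":[-0.001,0.005,0.01],"rotation":[0,0,0],"claw":-1},
    {"offset":[0,0,0.02],"rotation":[0,0,0],"claw":-1},
    {"offset":[0,0,0.02],"rotation":[0,0,0],"claw":-1},
    {"offset":[0,0,0.02],"rotation":[0,0,0],"claw":-1},
    {"offset":[0,0,0.01],"rotation":[0,0,0],"claw":-1},
    {"offset":[0,0,0],"rotation":[0,0,0],"claw":-1},
  ],
)

```text
time: 20.58
ee_pos: [0.5783, 0.0038, 0.0116]
tcp_rot: [-0.0, -0.438, 0.899, 0.0]
wrist_force: [-1.1, -0.2, -0.1]
width: 0.029
```

>>> drive_tool(
  rows=[
    {"offset":[0,0,0.01],"rotation":[0,0,0],"claw":-1},
    {"offset":[0,0,0.01],"rotation":[0,0,0],"claw":-1},
    {"offset":[0,0,0.01],"rotation":[0,0,0],"claw":-1},
    {"offset":[0,0,0],"rotation":[0,0,0],"claw":-1},
  ],
)

```text
time: 20.92
ee_pos: [0.5785, 0.0038, 0.0074]
tcp_rot: [0.0, -0.438, 0.899, -0.0]
wrist_force: [-2.0, -0.1, 2.2]
width: 0.0292
```

>>> drive_tool(
  rows=[
    {"offset":[0,0,0.01],"rotation":[0,0,0],"claw":-1},
    {"offset":[0,0,0.01],"rotation":[0,0,0],"claw":-1},
    {"offset":[0,0,0.01],"rotation":[0,0,0],"claw":-1},
    {"offset":[0,0,0],"rotation":[0,0,0],"claw":-1},
  ],
)

```text
time: 21.25
ee_pos: [0.5786, 0.0038, 0.0037]
tcp_rot: [0.0, -0.438, 0.899, -0.0]
wrist_force: [-5.6, -0.2, 10.3]
width: 0.0292
```

>>> drive_tool(
  rows=[
    {"offset":[0,0,0.01],"rotation":[0,0,0],"claw":-1},
    {"offset":[0,0,0.01],"rotation":[0,0,0],"claw":-1},
    {"offset":[0,0,0],"rotation":[0,0,0],"claw":-1},
    {"offset":[0,0,0],"rotation":[0,0,0],"claw":-1},
  ],
)

```text
time: 21.58
ee_pos: [0.5787, 0.0038, 0.0036]
tcp_rot: [0.001, -0.438, 0.899, -0.0]
wrist_force: [-14.9, -0.1, 31.5]
width: 0.0292
```

```bash
python3 weigh.py
```

```text
t 22.38 pos [0.5788 0.0038 0.0037] xang -127.99 z [ 2.5e-03  2.0e-04 -1.0e+00] width 0.0291 F [-15.35  -0.39  32.06] 
 offset units to [0.616, 0.31, 0.2] [-1.764  1.058 -1.308]
F [-15.033  -0.081  31.178] sem [0.102 0.1   0.135]
tau [ 6.0000e-03 -4.0349e+01  3.8408e+01 -6.5900e+00 -2.0300e-01  4.5000e-02] [0.    0.001 0.    0.    0.    0.   ]
```

>>> drive_tool(
  rows=[
    {"offset":[0,0,-0.005],"rotation":[0,0,0],"claw":-1},
    {"offset":[0,0,-0.004],"rotation":[0,0,0],"claw":-1},
    {"offset":[0,0,0],"rotation":[0,0,0],"claw":-1},
    {"offset":[0,0,0],"rotation":[0,0,0],"claw":-1},
  ],
)

```text
time: 22.72
ee_pos: [0.5787, 0.0038, 0.0037]
tcp_rot: [0.001, -0.438, 0.899, -0.0]
wrist_force: [-9.3, -0.1, 21.4]
width: 0.0292
```

```bash
python3 weigh.py; python3 look.py 17
python3 - <<'E'
from h import *
f={k:(v.item() if v.ndim==0 else v) for k,v in load("w17").items()}
W=wworld(f,f["Rt"],f["p"]); T=wworld(f,np.eye(3),np.zeros(3))
m=(np.hypot(T[...,0],T[...,1])<.02)&(abs(T[...,1])<.0135)&(f["color"].min(-1)>60)&(T[...,2]>-.085)&(T[...,2]<-.05)
print("top z world pct",np.percentile(W[m][:,2],[50,90,97,99.5]).round(4), "tool",np.percentile(T[m][:,2],[.5,3,10]).round(4))
f={k:(v.item() if v.ndim==0 else v) for k,v in load("w15").items()}
T=wworld(f,np.eye(3),np.zeros(3)); m=(np.hypot(T[...,0],T[...,1])<.02)&(abs(T[...,1])<.0135)&(f["color"].min(-1)>60)&(T[...,2]>-.085)&(T[...,2]<-.05)
print("before, tool",np.percentile(T[m][:,2],[.5,3,10]).round(4))
W=world(load("s17")); z=W[...,2]
for g in ([.615,.309],):
    d=np.hypot(W[...,0]-g[0],W[...,1]-g[1])<.028
    Q=W[d&(z>.058)&(z<.075)]; print("light coup",Q.mean(0),np.percentile(Q[:,2],98))
E
```

```text
t 23.52 pos [0.5787 0.0038 0.0037] xang -127.98 z [ 1.7e-03  1.0e-04 -1.0e+00] width 0.0291 F [-10.44  -0.3   20.65] 
 offset units to [0.616, 0.31, 0.2] [-1.763  1.059 -1.308]
F [-1.0641e+01  7.0000e-03  2.1334e+01] sem [0.118 0.122 0.106]
tau [-2.6000e-02 -4.5471e+01  4.0986e+01 -4.6620e+00 -1.6300e-01  3.6000e-02] [0.    0.001 0.    0.    0.    0.   ]
t 23.52 pos [0.5787 0.0038 0.0037] xang -127.98 z [ 1.7e-03  1.0e-04 -1.0e+00] width 0.0291 F [-10.44  -0.3   20.65] 
 offset units to [0.615, 0.3089, 0.0] [-1.752  1.061  0.025]
finger min z [0.0337 0.0358 0.0392] 3829
top z world pct [0.0674 0.0709 0.0717 0.0722] tool [-0.0685 -0.068  -0.0672]
before, tool [-0.0685 -0.0679 -0.0672]
light coup [0.61271891 0.31255634 0.06229096] 0.06607020420826992
```

View pics/s17.png

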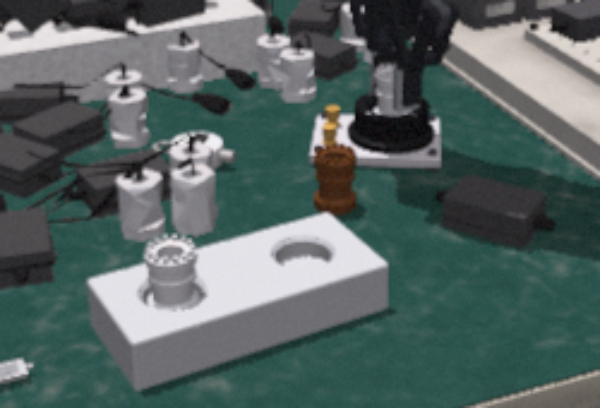

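View pics/w17.png

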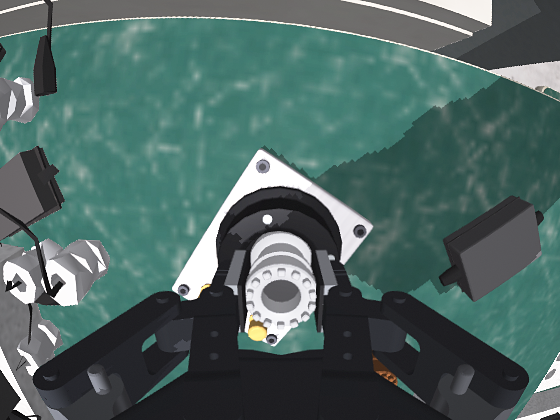

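Run:
```python
from station import workorder
print(workorder.hand_in())
```

```text
the job is handed in; nothing more can be done
None
```

The heavier coupling, which stood in the right pocket, is now home in the contact tester. The arm still grips it and holds it down, and I've handed the job in, at about 23.5 s on the robot's clock.

**Weighing:** I lifted the left coupling clear of the rack, where it read about 1.1 N, and set it back in its pocket. The right one read about 2.5 N, so I took it straight to the tester.

**Last checks:**
- **Seating:** the coupling's castle top is at about z = 0.072 m, where it should be when fully home. It had not slipped in the grip (80 N set, 29 mm opening), and the tool is 0.1° from vertical.
- **Push:** about 21 N upward on the tool, steady.
- **Lighter coupling:** standing in the left pocket, top at 0.066 m as expected.
- **Other items:** the brown look-alike, adapter, counter and rack look unmoved in the pictures.

**What disagreed:**
- **Finger length:** the finger ends sit about 41 mm behind the reported TCP, not at it. My first grasp therefore closed on air above the left coupling without touching it. I measured the gap in two cameras and corrected for it.
- **Sideways force:** about 11 N along −x remains at the tool while pressing. I put it down to contact with the bore wall or the arm flexing, but did not confirm which. The position stayed steady.
- **Camera agreement:** the top and side cameras disagreed by about 4 mm, so I placed by the wrist camera.
- **Refused moves:** one batch was refused because the rows had no rotation; nothing moved.

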